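Set the router lift four turns up from its stop and clamp it

ROBOT

A 6-joint arm with a two-finger parallel gripper is mounted at the origin on the work surface. World frame = base frame: x ahead of the robot, y to its left, z up, the work surface at z = 0. Lengths are in m, angles in rad, forces in N, time in s.
With the tool pointing down it reaches from about 0.35 to 0.85 m from the base axis. Payload 8.1 kg.
Tool frame: the origin (TCP) lies midway between the tips of the shut fingers; the grasp point (between the pads) lies 19 mm behind it; x points along the fingers, z is the direction in which the jaws open and shut, and the axes are right-handed (so a half turn about x gives the same grasp; the last joint's range is limited). The gripper opens to 85 mm and grips with 20 to 120 N. Pads are 22 mm wide; open, the fingers measure 114 mm over their backs; the gripper's body (76 mm by 85 mm) begins 54 mm behind the grasp point. The pads swing forward as they close: fully open they stand 13 mm farther back than shut.
Start: joints at [-1.321, 0.13, 1.488, -0, 1.523, -0.085], TCP at [0.197, -0.567, 0.2] pointing down, gripper open.
Joint ranges: [-2.96, 2.96], [-0.89, 2.26], [0.02, 2.5], [-1.34, 4.48], [0, 2.73], [-2.66, 2.66]. Speed limits (rad/s): [2.39, 2.39, 2.79, 3.14, 3.14, 3.14].

INTERFACE

Orientations are given as a 3x3 rotation matrix whose columns are the frame's x, y, z axes.
In Python, from workcell import arm gives the robot as it stands. The module is installed in compiled form; this text tells all that it offers.
- The arm moves only by the shell command python3 -m handwheel 'ROWS' [OPENING] [FORCE]. ROWS is JSON, a list of rows, each an object of numbers: "dx", "dy", "dz": the shift along the tool's x, y, z in cm; "wx", "wy", "wz": the turn, a rotation vector about the tool's x, y, z in degrees. A call has exactly 10 rows; each row is the pose to reach, as a shift and turn from the pose measured when the call began, along the tool's axes at that moment; what a row does not reach only later rows make up. A row lasts 1/8 s, in which the tool goes at most 62.5 mm and 10.7 degrees, less where a joint would pass 70% of its speed; a pose out of reach is approached as far as the arm can. A call with a gripper value outside its range is refused whole. OPENING is the finger opening in cm, from 0 to 8.54, set as the call begins (- or left out, the last holds). The fingers move at their own pace and stop on an object; FORCE is the grip in N (left out, the last holds). Time passes only in rows, so rows that repeat a pose let the fingers close, or fill a call up. It gives the time, the measured TCP pose, the force and the opening at its end, in the units of the state.
- arm.state(): the state, without advancing time (a new reading comes with each control period).
- arm.snapshot(name): name is "scene" or "top" or "wrist"; returns a dict with "img" (420x560x3 uint8, red, green, blue), "z_map" (420x560 float32, m along the optical axis (not along the pixel's ray), 0 where there is no reading), "fov_y" (degrees; the focal length in pixels is half the picture's height over the tangent of half this angle, whatever the lens; pixels are square), "cx", "cy" (the principal point, pixels), "dist_coeffs" ([k1, k2, p1, p2, k3] as OpenCV has them; the pictures are not rectified), "extrinsics" (4x4, takes a point from camera to world coordinates). Camera axes: x right, y down, z forward; pixel columns grow to the right and rows downward; lengths in m; the calibration is good to about 2 mm. A picture is of the moment at which its call begins.
- arm.finish_job(): hands the job in, once; it reports no verdict.
The state is a dict: "time": time; "qpos": joint angles; "dq": joint speeds; "tau": joint torques, N m; "tool_pos": TCP position; "ee_rot": TCP orientation; "contact_force": force on the tool from outside, world axes, zero at the start; "wrist_torque": the same for the moment, N m; "finger_gap": finger opening in m.
Only numpy, scipy, OpenCV 4.12 (cv2) and the standard library are available. Lean on these libraries where they do the work, as an engineer would, in place of code of your own. Each camera call takes 0.05 s, during which the arm holds its last target. There are 200 camera calls.

TASK

Set the router for a 6 mm groove: wind the lift crank gently down until it comes up against its bottom stop, then crank it up exactly four full turns from there. Then swing the orange clamp lever over as far as it goes to lock the lift, and leave everything else on the bench where it is.

Things in the scene. Friction and masses are not known exactly. Their poses are not given: they have to be found in the camera images.
- router_table: White router table top, 380 x 540 x 40 mm, bolted to the worktop; origin at the centre of its underside, x from the operator's edge (near the robot) to the rear, y to its left. A fence 62 mm high above the top runs right across (x -71 to -8 mm), with a black dust port in the middle (58 mm high, back to x +37 mm). Crank and clamp stand behind the fence
- crank: Steel lift crank behind the fence on the left. Origin on its vertical axis at the table's top face, x along the arm to the red grip, 60 mm out. Arm 58 to 67 mm above the top, hub to 72 mm. Clockwise from above raises the cutter. It starts 0.5 to 1.2 turns above its firm, slightly springy bottom stop, which can only be felt; no dial shows the turns. Drag about 4 N at the grip; it stays where left
- crank_axis (a point): Point on the crank's vertical axis, 97 mm above the table top, level with the middle of the grip; it belongs to the hub on the screw, its x axis along the unloaded arm. The arm springs a little against the hub: held at the stop it gives about 5 mm at the grip for 15 N and springs back. More than 25 N at the grip would strain it
- grip_center (a point): Centre of the red grip at the crank's end: an upright cylinder 28 mm in diameter, 71 to 121 mm above the table top. It spins freely on its pin, so it can be held all the way round without turning the hand
- cutter_tip (a point): Tip of the 12 mm cutter in the red ring in front of the fence; at the bottom stop it is level with plate_zero, it rises 1.5 mm per crank turn. Four turns is 6 mm
- plate_zero (a point): Point of the table's top face at the cutter's centre; z up
- clamp (a joint): Angle of the orange clamp lever, rad: 0 loose, 1.5 against its end stop (locked). It turns about a vertical pivot behind the fence on the right (hub 26 mm in diameter, up to 34 mm above the table top), clockwise seen from above as it locks, and stays where it is left; about 3.5 N at its tip moves it
- clamp_pivot (a point): Point on the lever's pivot axis, 31 mm above the table top
- clamp_tip (a point): Centre of the 22 mm ball at the end of the orange lever, 75 mm from the pivot and 31 mm above the table top; from pivot to ball runs an 11 mm rod, 20 to 36 mm above the table top. Loose it points roughly to the table's rear, locked roughly to its right (-y)
- push_block: Plywood push block 70 x 150 mm, 50 mm tall, lying in front of the fence on the right
- spanner: Steel collet spanner 170 mm long lying flat along the rear edge of the table top
- slat: Pale wooden slat 35 x 170 x 14 mm lying in front of the fence on the left
- wine: Green wine bottle 290 mm tall, standing on the worktop to the right
- glue: Yellow glue bottle 170 mm tall, standing to the left
- screw_jar: Glass jar of screws, 60 mm in diameter and 70 mm tall with a steel lid, on the table top's rear left corner
- tape: Roll of tape, 100 mm in diameter, on the worktop to the left
- mug: Blue mug 95 mm tall, to the right

How it is judged:
By the outcome, as a careful person would: the job done as asked, in the order asked, and still so for the second after the job is handed in, with the robot touching nothing.
It also fails if it takes over 70 s, if anything falls off the work surface, if the arm or the gripper's body presses on something with over 40 N, if the wrist force passes 120 N, or if a joint passes its speed limit or range.

## Working session

There is one attempt and no reset: what is moved stays moved. The work goes in short steps, Python scripts to look and compute and a shell command to move; the robot and the scene stay as the last step left them, time stands still between calls to the robot, and variables do not carry over. Pictures are saved under pics/ and viewed, about 8 in all and at most 12, crops included, and the job is handed in when it is done.

```bash
mkdir -p pics
cat > h.py <<'E'
import numpy as np, cv2
from workcell import arm
def snap(n,f):
    s=arm.snapshot(n); cv2.imwrite(f,cv2.cvtColor(s["img"],cv2.COLOR_RGB2BGR)); np.savez(f[:-4]+'.npz',**s); return s
def K(s):
    f=210/np.tan(np.radians(float(s["fov_y"]))/2); return np.array([[f,0,float(s["cx"])],[0,f,float(s["cy"])],[0,0,1]])
def cloud(s):
    v,u=np.mgrid[0:420,0:560]; p=np.stack([u,v],-1).reshape(-1,1,2).astype(float)
    n=cv2.undistortPoints(p,K(s),np.array(s["dist_coeffs"],float)).reshape(420,560,2)
    z=s["z_map"]; P=np.dstack([n[...,0]*z,n[...,1]*z,z]); E=s["extrinsics"]
    W=P@E[:3,:3].T+E[:3,3]; W[z==0]=np.nan; return W
E
python3 - <<'E'
from h import *
st=arm.state(); print({k:np.round(v,3).tolist() for k,v in st.items()})
for n in("scene","top"):
    s=snap(n,f"pics/{n}0.png"); print(n,s["fov_y"],np.round(s["extrinsics"],3).tolist())
    W=cloud(s)
    hsv=cv2.cvtColor(s["img"],cv2.COLOR_RGB2HSV)
    for nm,lo,hi in(("red",0,5),("red2",172,180),("orange",6,18)):
        m=((hsv[...,0]>=lo)&(hsv[...,0]<=hi)&(hsv[...,1]>140)&(hsv[...,2]>80)).astype(np.uint8)
        k,l,stt,c=cv2.connectedComponentsWithStats(m)
        for i in range(1,k):
            if stt[i,4]>25: 
                q=W[l==i]; print(nm,stt[i].tolist(),np.round(np.nanmedian(q,0),3),np.round(np.nanmin(q,0),3),np.round(np.nanmax(q,0),3))
E
```

```text
{'time': 0.0, 'qpos': [-1.321, 0.131, 1.489, 0.0, 1.523, -0.085], 'dq': [0.0, -0.002, -0.0, -0.001, -0.001, 0.0], 'tau': [-0.0, -56.941, -50.054, -0.0, 0.015, -0.0], 'tool_pos': [0.197, -0.566, 0.199], 'ee_rot': [[-0.0, 0.944, 0.329], [0.002, 0.329, -0.944], [-1.0, 0.0, -0.002]], 'contact_force': [0.635, 0.103, -0.068], 'wrist_torque': [-0.001, 0.007, 0.04], 'finger_gap': 0.085}
scene 55.49340407932672 [[-0.586, 0.566, -0.58, 1.243], [0.81, 0.402, -0.427, 0.499], [-0.008, -0.72, -0.694, 0.97], [0.0, 0.0, 0.0, 1.0]]
red [296, 60, 47, 49, 1155] [-0.663 -0.602 -0.1  ] [-0.851 -0.636 -0.323] [-0.39  -0.59  -0.003]
red [210, 67, 60, 35, 768] [-0.395 -1.138 -0.118] [-0.411 -1.298 -0.305] [ 0.205 -0.492  0.306]
red [91, 86, 10, 8, 63] [ 0.566 -0.833  0.299] [ 0.549 -0.852  0.287] [ 0.576 -0.818  0.308]
red [175, 113, 11, 9, 80] [ 0.507 -0.473  0.289] [-0.264 -1.521 -0.412] [ 0.521 -0.461  0.292]
red [79, 201, 115, 98, 6278] [ 0.883 -0.291  0.12 ] [ 0.749 -0.573 -0.002] [ 0.943 -0.188  0.126]
red [333, 222, 10, 17, 141] [0.529 0.154 0.148] [0.481 0.116 0.057] [0.535 0.164 0.166]
red [60, 240
[... 2789 characters left out ...]
.505 0.139 0.107] [0.539 0.164 0.166]
red [247, 245, 26, 21, 294] [0.446 0.032 0.042] [ 0.422 -0.003  0.036] [0.475 0.065 0.06 ]
orange [0, 68, 556, 352, 117357] [0.323 0.071 0.001] [-0.026 -1.411 -0.744] [1.    0.813 0.67 ]
orange [41, 124, 11, 11, 30] [0.766 0.574 0.19 ] [0.752 0.566 0.189] [0.78  0.594 0.194]
orange [33, 131, 14, 13, 53] [0.747 0.594 0.19 ] [0.728 0.573 0.187] [0.761 0.614 0.195]
orange [534, 147, 26, 29, 415] [ 0.669 -0.737  0.202] [ 0.634 -0.907  0.01 ] [ 0.739 -0.719  0.227]
orange [304, 182, 8, 26, 112] [ 0.617 -0.1    0.075] [ 0.575 -0.112  0.063] [ 0.643 -0.092  0.085]
orange [294, 268, 37, 7, 245] [ 0.402 -0.106  0.09 ] [ 0.393 -0.154  0.085] [ 0.41  -0.059  0.097]
```

View pics/scene0.png

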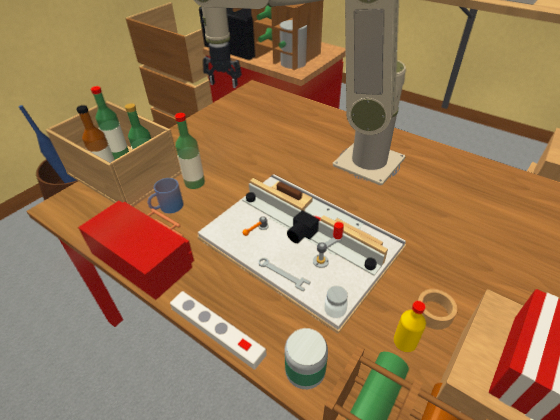

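View pics/top0.png

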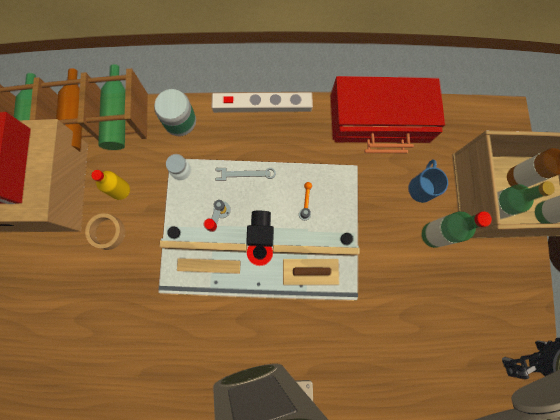

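The top view shows the crank hub at about (222,208), the grip at (210,225), the clamp pivot at (305,213) and its tip at (308,185). The cutter's red ring is at (260,255), with the jar at (178,167) behind it to the left.

```bash
cat > m.py <<'E'
from h import *
from scipy.optimize import least_squares
A=[dict(np.load(f"pics/{n}0.npz")) for n in("top","scene")]
for n,s in zip(("top","scene"),A):
    W=cloud(s); X,Y,Z=W[...,0],W[...,1],W[...,2]; h=cv2.cvtColor(s["img"],cv2.COLOR_RGB2HSV)
    t=(abs(Z-.04)<.006)&(X>.38)&(X<.82)&(Y>-.3)&(Y<.35)&(h[...,1]<60)
    r=cv2.minAreaRect(W[t][:,:2].astype(np.float32)*1000); print(n,"table rect",r,"z",np.median(Z[t]),Z[t].std())
    near=lambda x,y,d:np.hypot(X-x,Y-y)<d
    red=((h[...,0]<6)|(h[...,0]>173))&(h[...,1]>140)&near(.52,.15,.04)
    q=W[red&(Z>.157)]; print(" grip top",len(q),q.mean(0),q.min(0),q.max(0))
    q=W[near(.57,.13,.06)&~red&(Z>.094)&(Z<.125)]; print(" hub-ish",len(q),np.round(np.median(q,0),4)); 
    q=q[q[:,0]>.545]; print(np.round(q,3).tolist()[:60])
    o=(h[...,0]>5)&(h[...,0]<16)&(h[...,1]>170)&(X>.56)&(X<.68)&(abs(Y+.1)<.04)&(Z>.055)
    q=W[o]; print(" lever",len(q),"tipside",np.round(q[q[:,0]>q[:,0].max()-.02].mean(0),4),"max",q.max(0),"line",np.polyfit(q[:,0],q[:,1],1))
    q=W[near(.565,-.1,.04)&(Z>.066)&(Z<.085)&~o]; print(" pivot",len(q),np.round(q.mean(0),4),q.min(0),q.max(0))
s=A[0]; W=cloud(s)
print(np.round(W[238:272,245:276,2]*1000).astype(int)[::2,::2])
cv2.imwrite("pics/c1.png",np.hstack([cv2.resize(cv2.cvtColor(A[0]["img"][190:275,195:275],cv2.COLOR_RGB2BGR),None,fx=5,fy=5,interpolation=2),cv2.resize(cv2.cvtColor(A[1]["img"][205:290,300:380],cv2.COLOR_RGB2BGR),None,fx=5,fy=5,interpolation=2)]))
E
python3 m.py
```

```text
top table rect ((596.243408203125, 26.930587768554688), (549.2752685546875, 435.55682373046875), 89.42323303222656) z 0.040603769252593125 0.002206941731205774
 grip top 88 [0.5187449  0.15197433 0.16123825] [0.5054203  0.1390294  0.15709819] [0.53043256 0.1640254  0.16604624]
 hub-ish 181 [0.5647 0.1387 0.1099]
[[0.588, 0.142, 0.111], [0.588, 0.139, 0.114], [0.588, 0.136, 0.115], [0.589, 0.134, 0.111], [0.588, 0.131, 0.112], [0.588, 0.129, 0.111], [0.586, 0.144, 0.112], [0.586, 0.141, 0.112], [0.586, 0.139, 0.111], [0.586, 0.136, 0.111], [0.586, 0.134, 0.112], [0.586, 0.131, 0.112], [0.585, 0.128, 0.112], [0.586, 0.126, 0.11], [0.583, 0.146, 0.114], [0.583, 0.144, 0.113], [0.583, 0.141, 0.113], [0.583, 0.139, 0.111], [0.582, 0.136, 0.115], [0.582, 0.133, 0.117], [0.583, 0.131, 0.111], [0.584, 0.129, 0.108], [0.583, 0.126, 0.113], [0.583, 0.123, 0.113], [0.58, 0.146, 0.113], [0.58, 0.144, 0.113], [0.58, 0.141, 0.114], [0.58, 0.138, 0.116], [0.58, 0.136, 0.115], [0.58, 0.134, 0.112], [0.579, 0.13, 0.117], [0.58, 0.128, 0.113], [0.58, 0.126, 0.113], [0.58, 0.123, 0.112], [0.578, 0.147,
[... 8070 characters left out ...]
     40
                    39                   43                   42
                    42                   40                   37
                    40                   43                   43
                    38]
 [                  42                   40                   39
                    41                   44                   42
                    38                   41                   41
                    42                   40                   41
                    40                   39                   41
                    43]]m.py:17: RuntimeWarning: invalid value encountered in cast
  print(np.round(W[238:272,245:276,2]*1000).astype(int)[::2,::2])
```

View pics/c1.png

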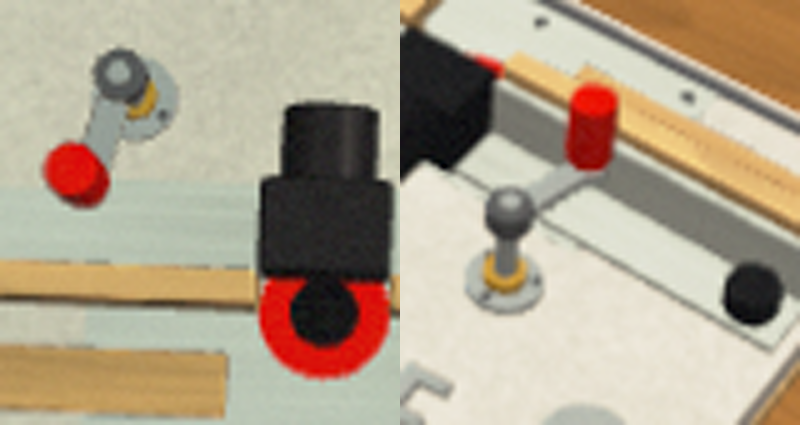

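```bash
python3 -m handwheel '[{"dx":-5,"dy":1,"dz":-1},{"dx":-9,"dy":4,"dz":-4.5},{"dx":-12,"dy":7.5,"dz":-8.5},{"dx":-13,"dy":11.5,"dz":-12.5},{"dx":-13,"dy":15.5,"dz":-17},{"dx":-13,"dy":19.5,"dz":-21.5},{"dx":-13,"dy":23.5,"dz":-26},{"dx":-13,"dy":27.5,"dz":-30.5},{"dx":-13,"dy":31.5,"dz":-35},{"dx":-13,"dy":35.5,"dz":-39.5}]'
cat > d.py <<'E'
import sys; from h import *
# world target -> remaining shift in tool axes (cm)
st=arm.state(); R=np.array(st["ee_rot"]); p=np.array(st["tool_pos"])
print("t",round(st["time"],2),"p",np.round(p,4),"F",np.round(st["contact_force"],1),"gap",round(float(st["finger_gap"]),4))
if len(sys.argv)>3: print("shift cm",np.round(100*R.T@(np.array(sys.argv[1:4],float)-p),2), "R",np.round(R,3).tolist())
E
python3 d.py .47 .08 .33
```

```text
t 0.1 p [ 0.197  -0.5662  0.1991] F [-0.5 -0.3  0.1] gap 0.0855
shift cm [-12.99  47.01 -52.08] R [[-0.0, 0.944, 0.329], [0.002, 0.329, -0.944], [-1.0, 0.0, -0.002]]$[0]: bad value
```

```bash
python3 -m handwheel '[{"dx":-5,"dy":1,"dz":-1,"wx":0,"wy":0,"wz":0},{"dx":-9,"dy":4,"dz":-4.5,"wx":0,"wy":0,"wz":0},{"dx":-12,"dy":7.5,"dz":-8.5,"wx":0,"wy":0,"wz":0},{"dx":-13,"dy":11.5,"dz":-12.5,"wx":0,"wy":0,"wz":0},{"dx":-13,"dy":15.5,"dz":-17,"wx":0,"wy":0,"wz":0},{"dx":-13,"dy":19.5,"dz":-21.5,"wx":0,"wy":0,"wz":0},{"dx":-13,"dy":23.5,"dz":-26,"wx":0,"wy":0,"wz":0},{"dx":-13,"dy":27.5,"dz":-30.5,"wx":0,"wy":0,"wz":0},{"dx":-13,"dy":31.5,"dz":-35,"wx":0,"wy":0,"wz":0},{"dx":-13,"dy":35.5,"dz":-39.5,"wx":0,"wy":0,"wz":0}]'
python3 d.py .47 .08 .33
```

```text
time: 1.35
tool_pos: [0.4028, -0.0747, 0.3297]
ee_rot: [[-0.0, 0.945, 0.328], [0.002, 0.328, -0.945], [-1.0, 0.0, -0.002]]
contact_force: [1.2, -0.2, 0.4]
finger_gap: 0.0853
t 1.35 p [ 0.4028 -0.0747  0.3297] F [ 1.2 -0.2  0.4] gap 0.0853
shift cm [-1.000e-02  1.143e+01 -1.241e+01] R [[-0.0, 0.945, 0.328], [0.002, 0.328, -0.945], [-1.0, 0.0, -0.002]]
```

Run:
```python
from h import *
s=snap("wrist","pics/w1.png"); E=s["extrinsics"]; st=arm.state(); R=np.array(st["ee_rot"]);p=np.array(st["tool_pos"])
print(s["fov_y"],"cam in tool",np.round(R.T@(E[:3,3]-p),3).tolist(),np.round(R.T@E[:3,:3],3).tolist())
Ei=np.linalg.inv(E)
for P in((.446,.032,.04),(.577,.134,.115),(.521,.1515,.16),(.565,-.096,.074)):
    q=Ei@np.r_[P,1]; uv=cv2.projectPoints(q[:3].reshape(1,3),np.zeros(3),np.zeros(3),K(s),np.array(s["dist_coeffs"]))[0].ravel(); print(P,uv.round(),q[2].round(3))
```

```text
63.936585429299605 cam in tool [-0.174, 0.081, 0.006] [[-0.005, -0.329, 0.944], [-0.006, -0.944, -0.329], [1.0, -0.007, 0.002]]
(0.446, 0.032, 0.04) [218. 103.] 0.441
(0.577, 0.134, 0.115) [147. -50.] 0.319
(0.521, 0.1515, 0.16) [ 96. -11.] 0.292
(0.565, -0.096, 0.074) [346.  43.] 0.386
```

View pics/w1.png

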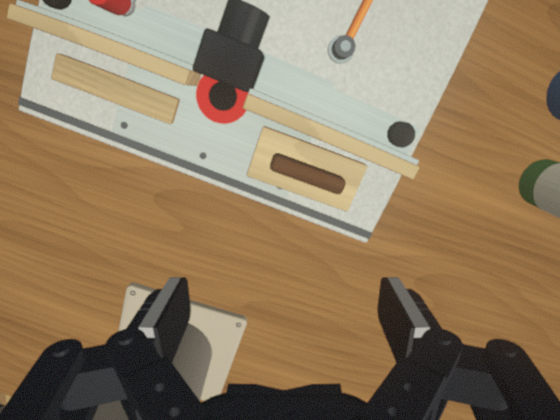

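The wrist picture shows the cutter ring at (222,96) and the grip at the top edge, about (112,3). I'll move over and lower for a better view of both.

```bash
python3 -m handwheel '[{"dx":0,"dy":3,"dz":-3.3,"wx":0,"wy":0,"wz":0},{"dx":1,"dy":6.5,"dz":-7,"wx":0,"wy":0,"wz":0},{"dx":3,"dy":9.5,"dz":-10.5,"wx":0,"wy":0,"wz":0},{"dx":5,"dy":11.4,"dz":-12.4,"wx":0,"wy":0,"wz":0},{"dx":7,"dy":11.4,"dz":-12.4,"wx":0,"wy":0,"wz":0},{"dx":7,"dy":11.4,"dz":-12.4,"wx":0,"wy":0,"wz":0},{"dx":7,"dy":11.4,"dz":-12.4,"wx":0,"wy":0,"wz":0},{"dx":7,"dy":11.4,"dz":-12.4,"wx":0,"wy":0,"wz":0},{"dx":7,"dy":11.4,"dz":-12.4,"wx":0,"wy":0,"wz":0},{"dx":7,"dy":11.4,"dz":-12.4,"wx":0,"wy":0,"wz":0}]'
python3 - <<'E'
from h import *
S=[arm.snapshot("wrist") for _ in range(16)]
s=S[0]; z=np.stack([a["z_map"] for a in S]); z[z==0]=np.nan
print("per-pix std",np.nanmedian(np.nanstd(z,0)))
s["z_map"]=np.nan_to_num(np.nanmean(z,0)); np.savez("pics/w2.npz",**s); cv2.imwrite("pics/w2.png",cv2.cvtColor(s["img"],cv2.COLOR_RGB2BGR))
W=cloud(s); print(arm.state()["time"])
h=cv2.cvtColor(s["img"],cv2.COLOR_RGB2HSV); red=((h[...,0]<6)|(h[...,0]>173))&(h[...,1]>140)
ring=red&(abs(W[...,2]-.042)<.01); v,u=np.nonzero(ring); (c,r)=cv2.minEnclosingCircle(np.stack([u,v],1).astype(np.float32)); print("ring",c,r)
yy,xx=np.mgrid[0:420,0:560]; rr=np.hypot(xx-c[0],yy-c[1])
for a in range(0,int(r)+10,2):
    m=(rr>=a)&(rr<a+2)&(yy>c[1]-3); print(a,round(np.nanmedian(W[m][:,2])*1000,2),s["img"][m].mean(0).round())
g=red&(W[...,2]>.155); q=W[g]; print("grip",len(q),q.mean(0),(q.min(0)+q.max(0))/2)
x,y=int(c[0]),int(c[1]); cv2.imwrite("pics/w2c.png",cv2.resize(cv2.cvtColor(s["img"][:300,100:500],cv2.COLOR_RGB2BGR),None,fx=2,fy=2))
E
```

```text
time: 2.65
tool_pos: [0.4709, 0.0873, 0.261]
ee_rot: [[0.002, 0.943, 0.334], [0.006, 0.334, -0.943], [-1.0, 0.003, -0.005]]
contact_force: [0.8, -0.2, 0.7]
finger_gap: 0.0854
per-pix std 0.00075329683
3.45
ring (325.0, 203.0) 27.074071884155273
0 42.96 [51. 46. 40.]
2 43.0 [52. 47. 41.]
4 43.04 [53. 49. 42.]
6 43.04 [54. 48. 42.]
8 43.03 [87. 51. 44.]
10 42.86 [138.  57.  50.]
12 42.8 [172.  62.  55.]
14 42.72 [194.  65.  57.]
16 42.71 [201.  67.  59.]
18 42.73 [201.  67.  59.]
20 42.71 [200.  80.  71.]
22 42.58 [196. 120. 110.]
24 41.9 [191. 151. 140.]
26 41.76 [186. 171. 159.]
28 41.77 [179. 180. 167.]
30 41.75 [177. 181. 168.]
32 41.79 [175. 179. 166.]
34 41.78 [175. 178. 165.]
36 41.8 [174. 177. 164.]
grip 877 [0.52133172 0.14999086 0.16167086] [0.50993132 0.10485367 0.2464552 ]
```

View pics/w2c.png

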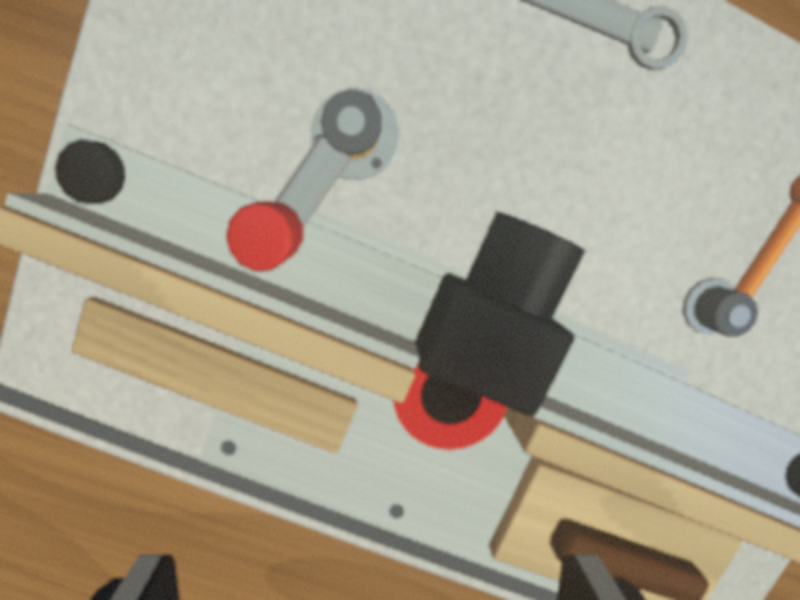

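The grip is at crop (264,236), the hub ball at (351,121), the clamp pivot at about (735,313) and the black disc in the ring at (450,395). I'll check the disc's depth map for a cutter bump and fix the hub position.

```bash
python3 - <<'E'
from h import *
s=dict(np.load("pics/w2.npz")); W=cloud(s); h=cv2.cvtColor(s["img"],cv2.COLOR_RGB2HSV)
b=cv2.blur(W[...,2].astype(np.float32),(3,3))*1000
print(np.round(b[180:222:3,304:347:3],1))
E=s["extrinsics"]; 
def world(u,v,z):
    n=cv2.undistortPoints(np.array([[[u,v]]],float),K(s),s["dist_coeffs"]).ravel(); d=E[:3,:3]@np.r_[n,1]; return E[:3,3]+d*(z-E[2,3])/d[2]
red=((h[...,0]<6)|(h[...,0]>173))&(h[...,1]>140)
g=red&(W[...,2]>.155)&(abs(W[...,0]-.52)<.03)&(abs(W[...,1]-.15)<.03); q=W[g]
print("grip",q.mean(0),(q.min(0)+q.max(0))/2, cv2.minEnclosingCircle((q[:,:2]*1000).astype(np.float32)))
m=(np.hypot(W[...,0]-.577,W[...,1]-.134)<.03)&(W[...,2]>.1)&(W[...,2]<.125)&~red; q=W[m]
print("hub n",len(q),q[:,2].max()); t=q[q[:,2]>np.percentile(q[:,2],97)]; print("top pts",t.mean(0))
# sphere fit
f=q[q[:,2]>.108]; A=np.c_[2*f,np.ones(len(f))]; x=np.linalg.lstsq(A,(f**2).sum(1),rcond=None)[0]; print("sphere",x[:3],np.sqrt(x[3]+x[:3]@x[:3]))
print("flat top by pixel",world(100+351/2,121/2,.118))
m=(np.hypot(W[...,0]-.565,W[...,1]+.096)<.02)&(W[...,2]>.066); q=W[m]; print("pivot",len(q),q.mean(0),q[:,2].max(),"pix",world(100+739/2,316/2,.074))
o=(h[...,0]>5)&(h[...,0]<16)&(h[...,1]>170)&(W[...,2]>.05)&(W[...,2]<.1)&(W[...,0]>.58); q=W[o]; print("lever",len(q),q.mean(0),q.min(0),q.max(0))
E
python3 d.py .521 .150 .118
```

```text
[[ 91.1  91.1  95.3  98.5  99.2  99.1  99.   98.9  99.1  99.1  99.   99.1
   99.   99.1  99.1]
 [ 94.1  70.1  97.1  98.9  99.1  99.   99.1  99.1  99.   99.   99.1  99.1
   99.1  99.1  99. ]
 [102.4  62.1  60.7  87.3  98.5  98.8  99.1  99.   99.1  98.9  99.1  99.
   99.1  99.1  99.2]
 [103.   60.5  42.7  42.8  55.4  77.4  98.2  98.7  99.   99.1  99.1  99.
   99.2  99.2  99.1]
 [ 94.7  42.7  42.8  43.   42.9  42.9  48.8  67.8  91.7  98.7  98.9  99.2
   99.1  99.1  99.1]
 [ 68.8  42.7  42.7  42.9  43.   42.9  42.9  43.   43.1  55.8  80.2  98.1
   98.8  99.   99.1]
 [ 42.7  42.7  42.7  42.9  43.   43.   43.   42.9  43.1  43.   43.1  48.9
   68.5  91.8  98.7]
 [ 42.7  42.7  42.8  43.   43.1  43.   42.9  43.1  43.   43.   43.   43.
   42.9  42.7  55.9]
 [ 42.7  42.6  42.7  43.   42.9  43.1  43.   43.   43.   43.   43.1  43.
   42.8  42.8  42.6]
 [ 42.7  42.7  42.7  42.9  42.9  42.9  43.1  43.1  43.   43.1  43.   42.8
   42.8  42.8  42.6]
 [ 42.7  42.7  42.7  42.6  42.9  42.9  43.1  43.1  43.1  42.9  42.7  42.7
   42.7  42.8  42.7]
 [ 42.7  42.7  42.7  42.6  42.7  42.7  42.7  42.9  42.8  42
[... 249 characters left out ...]
10921 0.16146976] [0.52124988 0.15039508 0.15875803] ((521.0612182617188, 150.46725463867188), 13.41347599029541)
hub n 1153 0.11657603844399772
top pts [0.57936425 0.13368283 0.11624022]
sphere [0.57539927 0.13403127 0.08885862] 0.026644454112208775
flat top by pixel [0.57715892 0.1327173  0.118     ]
pivot 577 [ 0.56468158 -0.09420299  0.07406635] 0.07880005012665836 pix [ 0.56111007 -0.0983931   0.074     ]
lever 13 [ 0.6397951  -0.10404195  0.08216632] [ 0.63704401 -0.10755892  0.07992471] [ 0.64223543 -0.10150794  0.08320302]
t 3.45 p [0.4707 0.0875 0.2605] F [ 0.2  0.4 -0.3] gap 0.0852
shift cm [14.29  6.79 -4.13] R [[0.001, 0.942, 0.334], [0.006, 0.334, -0.942], [-1.0, 0.003, -0.005]]
```

```bash
python3 -m handwheel '[{"dx":0,"dy":3.4,"dz":-2,"wx":0,"wy":0,"wz":0},{"dx":1,"dy":6.8,"dz":-4.1,"wx":0,"wy":0,"wz":0},{"dx":4,"dy":6.8,"dz":-4.1,"wx":0,"wy":0,"wz":0},{"dx":7,"dy":6.8,"dz":-4.1,"wx":0,"wy":0,"wz":0},{"dx":10,"dy":6.8,"dz":-4.1,"wx":0,"wy":0,"wz":0},{"dx":12,"dy":6.8,"dz":-4.1,"wx":0,"wy":0,"wz":0},{"dx":13.7,"dy":6.8,"dz":-4.1,"wx":0,"wy":0,"wz":0},{"dx":14.7,"dy":6.8,"dz":-4.1,"wx":0,"wy":0,"wz":0},{"dx":14.7,"dy":6.8,"dz":-4.1,"wx":0,"wy":0,"wz":0},{"dx":14.7,"dy":6.8,"dz":-4.1,"wx":0,"wy":0,"wz":0}]'
python3 d.py .521 .150 .114
```

```text
time: 4.7
tool_pos: [0.5219, 0.1499, 0.1149]
ee_rot: [[0.002, 0.942, 0.335], [0.006, 0.334, -0.942], [-1.0, 0.004, -0.005]]
contact_force: [-0.4, -0.2, 0.9]
finger_gap: 0.0854
t 4.7 p [0.5219 0.1499 0.1149] F [-0.4 -0.2  0.9] gap 0.0854
shift cm [ 0.09 -0.08 -0.04] R [[0.002, 0.942, 0.335], [0.006, 0.334, -0.942], [-1.0, 0.004, -0.005]]
```

```bash
python3 -m handwheel '[{"dx":0,"dy":0,"dz":0,"wx":0,"wy":0,"wz":0},{"dx":0,"dy":0,"dz":0,"wx":0,"wy":0,"wz":0},{"dx":0,"dy":0,"dz":0,"wx":0,"wy":0,"wz":0},{"dx":0,"dy":0,"dz":0,"wx":0,"wy":0,"wz":0},{"dx":0,"dy":0,"dz":0,"wx":0,"wy":0,"wz":0},{"dx":0,"dy":0,"dz":0,"wx":0,"wy":0,"wz":0},{"dx":0,"dy":0,"dz":0,"wx":0,"wy":0,"wz":0},{"dx":0,"dy":0,"dz":0,"wx":0,"wy":0,"wz":0},{"dx":0,"dy":0,"dz":0,"wx":0,"wy":0,"wz":0},{"dx":0,"dy":0,"dz":0,"wx":0,"wy":0,"wz":0}]' 0 30
cat > c.py <<'E'
# crank planner: c.py Cx Cy step_deg [n]  -> rows (cm, tool axes) continuing from the current angle; positive = ccw (down)
import sys; from h import *
C=np.array(sys.argv[1:3],float); step=float(sys.argv[3]); n=int(sys.argv[4]) if len(sys.argv)>4 else 10
r0=float(sys.argv[5]) if len(sys.argv)>5 else .06
st=arm.state(); R=np.array(st["ee_rot"]); p=np.array(st["tool_pos"]); F=np.array(st["contact_force"])
d=p[:2]-C; a=np.arctan2(d[1],d[0]); er=d/np.hypot(*d); et=np.array([-er[1],er[0]])
print("t",round(st["time"],2),"p",np.round(p,4),"ang",round(np.degrees(a),2),"r",round(np.hypot(*d)*1e3,1),"F",np.round(F,1),"Fr",round(F[:2]@er,1),"Ft",round(F[:2]@et,1),"gap",round(float(st["finger_gap"]),4))
for i in range(1,n+1):
    b=a+np.radians(step)*i; P=np.r_[C+r0*np.array([np.cos(b),np.sin(b)]),float(sys.argv[6]) if len(sys.argv)>6 else p[2]]
    x=100*R.T@(P-p); print('{"dx":%.2f,"dy":%.2f,"dz":%.2f,"wx":0,"wy":0,"wz":0},'%tuple(x),end="")
print()
E
python3 c.py .5787 .1340 15 10
```

```text
time: 5.95
tool_pos: [0.5219, 0.1504, 0.1154]
ee_rot: [[0.003, 0.942, 0.335], [0.007, 0.335, -0.942], [-1.0, 0.005, -0.005]]
contact_force: [-2.0, 3.0, 5.4]
finger_gap: 0.0264
t 5.95 p [0.5219 0.1504 0.1154] ang 163.92 r 59.1 F [-2.   3.   5.4] Fr 2.8 Ft -2.3 gap 0.0264
{"dx":-0.01,"dy":-0.81,"dz":1.33,"wx":0,"wy":0,"wz":0},{"dx":-0.02,"dy":-1.17,"dz":2.85,"wx":0,"wy":0,"wz":0},{"dx":-0.03,"dy":-1.12,"dz":4.42,"wx":0,"wy":0,"wz":0},{"dx":-0.04,"dy":-0.66,"dz":5.92,"wx":0,"wy":0,"wz":0},{"dx":-0.04,"dy":0.16,"dz":7.25,"wx":0,"wy":0,"wz":0},{"dx":-0.04,"dy":1.31,"dz":8.32,"wx":0,"wy":0,"wz":0},{"dx":-0.04,"dy":2.69,"dz":9.06,"wx":0,"wy":0,"wz":0},{"dx":-0.03,"dy":4.21,"dz":9.41,"wx":0,"wy":0,"wz":0},{"dx":-0.02,"dy":5.78,"dz":9.36,"wx":0,"wy":0,"wz":0},{"dx":-0.01,"dy":7.28,"dz":8.91,"wx":0,"wy":0,"wz":0},
```

```bash
python3 -m handwheel '[{"dx":0,"dy":-0.81,"dz":1.33,"wx":0,"wy":0,"wz":0},{"dx":0,"dy":-1.17,"dz":2.85,"wx":0,"wy":0,"wz":0},{"dx":0,"dy":-1.12,"dz":4.42,"wx":0,"wy":0,"wz":0},{"dx":0,"dy":-0.66,"dz":5.92,"wx":0,"wy":0,"wz":0},{"dx":0,"dy":0.16,"dz":7.25,"wx":0,"wy":0,"wz":0},{"dx":0,"dy":1.31,"dz":8.32,"wx":0,"wy":0,"wz":0},{"dx":0,"dy":2.69,"dz":9.06,"wx":0,"wy":0,"wz":0},{"dx":0,"dy":4.21,"dz":9.41,"wx":0,"wy":0,"wz":0},{"dx":0,"dy":5.78,"dz":9.36,"wx":0,"wy":0,"wz":0},{"dx":0,"dy":7.28,"dz":8.91,"wx":0,"wy":0,"wz":0}]'
python3 c.py .5787 .1340 2.5 10
```

```text
time: 7.2
tool_pos: [0.6202, 0.0901, 0.1153]
ee_rot: [[0.001, 0.942, 0.334], [0.006, 0.334, -0.942], [-1.0, 0.003, -0.005]]
contact_force: [-6.4, 1.4, 6.3]
finger_gap: 0.0269
t 7.2 p [0.6202 0.0901 0.1153] ang -46.62 r 60.4 F [-6.4  1.4  6.3] Fr -5.4 Ft -3.7 gap 0.0269
{"dx":0.00,"dy":0.22,"dz":-0.14,"wx":0,"wy":0,"wz":0},{"dx":0.00,"dy":0.45,"dz":-0.27,"wx":0,"wy":0,"wz":0},{"dx":0.00,"dy":0.68,"dz":-0.40,"wx":0,"wy":0,"wz":0},{"dx":0.01,"dy":0.90,"dz":-0.54,"wx":0,"wy":0,"wz":0},{"dx":0.01,"dy":1.12,"dz":-0.69,"wx":0,"wy":0,"wz":0},{"dx":0.01,"dy":1.32,"dz":-0.85,"wx":0,"wy":0,"wz":0},{"dx":0.01,"dy":1.52,"dz":-1.02,"wx":0,"wy":0,"wz":0},{"dx":0.01,"dy":1.72,"dz":-1.19,"wx":0,"wy":0,"wz":0},{"dx":0.01,"dy":1.90,"dz":-1.38,"wx":0,"wy":0,"wz":0},{"dx":0.01,"dy":2.08,"dz":-1.57,"wx":0,"wy":0,"wz":0},
```

```bash
python3 -m handwheel '[{"dx":0,"dy":0.45,"dz":-0.27,"wx":0,"wy":0,"wz":0},{"dx":0,"dy":0.90,"dz":-0.54,"wx":0,"wy":0,"wz":0},{"dx":0,"dy":1.32,"dz":-0.85,"wx":0,"wy":0,"wz":0},{"dx":0,"dy":1.72,"dz":-1.19,"wx":0,"wy":0,"wz":0},{"dx":0,"dy":2.08,"dz":-1.57,"wx":0,"wy":0,"wz":0},{"dx":0,"dy":2.37,"dz":-1.93,"wx":0,"wy":0,"wz":0},{"dx":0,"dy":2.65,"dz":-2.35,"wx":0,"wy":0,"wz":0},{"dx":0,"dy":2.65,"dz":-2.35,"wx":0,"wy":0,"wz":0},{"dx":0,"dy":2.65,"dz":-2.35,"wx":0,"wy":0,"wz":0},{"dx":0,"dy":2.65,"dz":-2.35,"wx":0,"wy":0,"wz":0}]' >/dev/null
python3 c.py .5785 .1341 5.7 6
cat > g.py <<'E'
import sys; from h import *
st=arm.state(); p=np.array(st["tool_pos"]); F=np.array(st["contact_force"]); d=p[:2]-[.5785,.1341]; e=d/np.hypot(*d)
ft=F[:2]@[-e[1],e[0]]; print("t",round(st["time"],2),"ang",round(np.degrees(np.arctan2(d[1],d[0])),2),"r",round(np.hypot(*d)*1e3,1),"Fr",round(F[:2]@e,1),"Ft",round(ft,1),"F",np.round(F,1))
sys.exit(ft<-7)
E
```

```text
t 8.45 p [0.6378 0.1212 0.1156] ang -12.25 r 60.7 F [ 4. -3. -0.] Fr 4.6 Ft -2.1 gap 0.0265
{"dx":0.00,"dy":0.23,"dz":-0.56,"wx":0,"wy":0,"wz":0},{"dx":0.01,"dy":0.46,"dz":-1.11,"wx":0,"wy":0,"wz":0},{"dx":0.01,"dy":0.64,"dz":-1.68,"wx":0,"wy":0,"wz":0},{"dx":0.01,"dy":0.76,"dz":-2.26,"wx":0,"wy":0,"wz":0},{"dx":0.02,"dy":0.83,"dz":-2.85,"wx":0,"wy":0,"wz":0},{"dx":0.02,"dy":0.83,"dz":-3.45,"wx":0,"wy":0,"wz":0},
```

```bash
python3 -m handwheel '[{"dx":0,"dy":0.05,"dz":-0.14,"wx":0,"wy":0,"wz":0},{"dx":0,"dy":0.11,"dz":-0.28,"wx":0,"wy":0,"wz":0},{"dx":0,"dy":0.17,"dz":-0.42,"wx":0,"wy":0,"wz":0},{"dx":0,"dy":0.23,"dz":-0.56,"wx":0,"wy":0,"wz":0},{"dx":0,"dy":0.23,"dz":-0.56,"wx":0,"wy":0,"wz":0},{"dx":0,"dy":0.23,"dz":-0.56,"wx":0,"wy":0,"wz":0},{"dx":0,"dy":0.23,"dz":-0.56,"wx":0,"wy":0,"wz":0},{"dx":0,"dy":0.23,"dz":-0.56,"wx":0,"wy":0,"wz":0},{"dx":0,"dy":0.23,"dz":-0.56,"wx":0,"wy":0,"wz":0},{"dx":0,"dy":0.23,"dz":-0.56,"wx":0,"wy":0,"wz":0}]' >/dev/null && python3 g.py && python3 -m handwheel '[{"dx":0,"dy":0.05,"dz":-0.14,"wx":0,"wy":0,"wz":0},{"dx":0,"dy":0.1,"dz":-0.28,"wx":0,"wy":0,"wz":0},{"dx":0,"dy":0.15,"dz":-0.42,"wx":0,"wy":0,"wz":0},{"dx":0,"dy":0.2,"dz":-0.57,"wx":0,"wy":0,"wz":0},{"dx":0,"dy":0.2,"dz":-0.57,"wx":0,"wy":0,"wz":0},{"dx":0,"dy":0.2,"dz":-0.57,"wx":0,"wy":0,"wz":0},{"dx":0,"dy":0.2,"dz":-0.57,"wx":0,"wy":0,"wz":0},{"dx":0,"dy":0.2,"dz":-0.57,"wx":0,"wy":0,"wz":0},{"dx":0,"dy":0.2,"dz":-0.57,"wx":0,"wy":0,"wz":0},{"dx":0,"dy":0.2,"dz":-0.57,"wx":0,"wy":0,"wz":0}]' >/dev/null && python3 g.py && python3 -m handwheel '[{"dx":0,"dy":0.04,"dz":-0.14,"wx":0,"wy":0,"wz":0},{"dx":0,"dy":0.08,"dz":-0.28,"wx":0,"wy":0,"wz":0},{"dx":0,"dy":0.12,"dz":-0.42,"wx":0,"wy":0,"wz":0},{"dx":0,"dy":0.15,"dz":-0.58,"wx":0,"wy":0,"wz":0},{"dx":0,"dy":0.15,"dz":-0.58,"wx":0,"wy":0,"wz":0},{"dx":0,"dy":0.15,"dz":-0.58,"wx":0,"wy":0,"wz":0},{"dx":0,"dy":0.15,"dz":-0.58,"wx":0,"wy":0,"wz":0},{"dx":0,"dy":0.15,"dz":-0.58,"wx":0,"wy":0,"wz":0},{"dx":0,"dy":0.15,"dz":-0.58,"wx":0,"wy":0,"wz":0},{"dx":0,"dy":0.15,"dz":-0.58,"wx":0,"wy":0,"wz":0}]' >/dev/null && python3 g.py; python3 c.py .5785 .1341 5.7 6
```

```text
t 9.7 ang -6.76 r 60.8 Fr 6.0 Ft -4.3 F [ 5.5 -4.9 -0.3]
t 9.7 p [0.6389 0.1269 0.1156] ang -6.76 r 60.8 F [ 5.5 -4.9 -0.3] Fr 6.0 Ft -4.3 gap 0.0266
{"dx":0.00,"dy":0.17,"dz":-0.58,"wx":0,"wy":0,"wz":0},{"dx":0.01,"dy":0.35,"dz":-1.15,"wx":0,"wy":0,"wz":0},{"dx":0.01,"dy":0.47,"dz":-1.73,"wx":0,"wy":0,"wz":0},{"dx":0.01,"dy":0.54,"dz":-2.33,"wx":0,"wy":0,"wz":0},{"dx":0.02,"dy":0.54,"dz":-2.92,"wx":0,"wy":0,"wz":0},{"dx":0.02,"dy":0.49,"dz":-3.52,"wx":0,"wy":0,"wz":0},False
```

```bash
sed -i 's/sys.exit(ft<-7)/sys.exit(int(ft<-7.5))/' g.py
python3 -m handwheel '[{"dx":0,"dy":0.06,"dz":-0.14,"wx":0,"wy":0,"wz":0},{"dx":0,"dy":0.12,"dz":-0.28,"wx":0,"wy":0,"wz":0},{"dx":0,"dy":0.18,"dz":-0.42,"wx":0,"wy":0,"wz":0},{"dx":0,"dy":0.23,"dz":-0.56,"wx":0,"wy":0,"wz":0},{"dx":0,"dy":0.23,"dz":-0.56,"wx":0,"wy":0,"wz":0},{"dx":0,"dy":0.23,"dz":-0.56,"wx":0,"wy":0,"wz":0},{"dx":0,"dy":0.23,"dz":-0.56,"wx":0,"wy":0,"wz":0},{"dx":0,"dy":0.23,"dz":-0.56,"wx":0,"wy":0,"wz":0},{"dx":0,"dy":0.23,"dz":-0.56,"wx":0,"wy":0,"wz":0},{"dx":0,"dy":0.23,"dz":-0.56,"wx":0,"wy":0,"wz":0}]' >/dev/null && python3 g.py && python3 -m handwheel '[{"dx":0,"dy":0.05,"dz":-0.14,"wx":0,"wy":0,"wz":0},{"dx":0,"dy":0.1,"dz":-0.28,"wx":0,"wy":0,"wz":0},{"dx":0,"dy":0.13,"dz":-0.42,"wx":0,"wy":0,"wz":0},{"dx":0,"dy":0.16,"dz":-0.58,"wx":0,"wy":0,"wz":0},{"dx":0,"dy":0.16,"dz":-0.58,"wx":0,"wy":0,"wz":0},{"dx":0,"dy":0.16,"dz":-0.58,"wx":0,"wy":0,"wz":0},{"dx":0,"dy":0.16,"dz":-0.58,"wx":0,"wy":0,"wz":0},{"dx":0,"dy":0.16,"dz":-0.58,"wx":0,"wy":0,"wz":0},{"dx":0,"dy":0.16,"dz":-0.58,"wx":0,"wy":0,"wz":0},{"dx":0,"dy":0.16,"dz":-0.58,"wx":0,"wy":0,"wz":0}]' >/dev/null && python3 g.py && python3 -m handwheel '[{"dx":0,"dy":0.03,"dz":-0.14,"wx":0,"wy":0,"wz":0},{"dx":0,"dy":0.06,"dz":-0.28,"wx":0,"wy":0,"wz":0},{"dx":0,"dy":0.08,"dz":-0.42,"wx":0,"wy":0,"wz":0},{"dx":0,"dy":0.1,"dz":-0.6,"wx":0,"wy":0,"wz":0},{"dx":0,"dy":0.1,"dz":-0.6,"wx":0,"wy":0,"wz":0},{"dx":0,"dy":0.1,"dz":-0.6,"wx":0,"wy":0,"wz":0},{"dx":0,"dy":0.1,"dz":-0.6,"wx":0,"wy":0,"wz":0},{"dx":0,"dy":0.1,"dz":-0.6,"wx":0,"wy":0,"wz":0},{"dx":0,"dy":0.1,"dz":-0.6,"wx":0,"wy":0,"wz":0},{"dx":0,"dy":0.1,"dz":-0.6,"wx":0,"wy":0,"wz":0}]' >/dev/null && python3 g.py; python3 c.py .5785 .1341 5.7 7 .061
```

```text
t 10.95 ang -1.07 r 61.0 Fr 3.5 Ft -2.8 F [ 3.5 -2.8 -0.1]
t 12.2 ang 4.79 r 61.1 Fr 4.3 Ft -3.4 F [ 4.6 -3.  -0.9]
t 13.45 ang 10.79 r 61.2 Fr 4.3 Ft -3.1 F [ 4.8 -2.2 -1. ]
t 13.45 p [0.6386 0.1456 0.1156] ang 10.79 r 61.2 F [ 4.8 -2.2 -1. ] Fr 4.3 Ft -3.1 gap 0.0264
{"dx":0.00,"dy":0.04,"dz":-0.61,"wx":0,"wy":0,"wz":0},{"dx":0.01,"dy":0.05,"dz":-1.21,"wx":0,"wy":0,"wz":0},{"dx":0.01,"dy":-0.01,"dz":-1.82,"wx":0,"wy":0,"wz":0},{"dx":0.01,"dy":-0.13,"dz":-2.41,"wx":0,"wy":0,"wz":0},{"dx":0.01,"dy":-0.31,"dz":-2.99,"wx":0,"wy":0,"wz":0},{"dx":0.01,"dy":-0.54,"dz":-3.55,"wx":0,"wy":0,"wz":0},{"dx":0.01,"dy":-0.83,"dz":-4.09,"wx":0,"wy":0,"wz":0},
```

```bash
python3 -m handwheel '[{"dx":0,"dy":0.02,"dz":-0.15,"wx":0,"wy":0,"wz":0},{"dx":0,"dy":0.04,"dz":-0.3,"wx":0,"wy":0,"wz":0},{"dx":0,"dy":0.05,"dz":-0.45,"wx":0,"wy":0,"wz":0},{"dx":0,"dy":0.05,"dz":-0.61,"wx":0,"wy":0,"wz":0},{"dx":0,"dy":0.05,"dz":-0.61,"wx":0,"wy":0,"wz":0},{"dx":0,"dy":0.05,"dz":-0.61,"wx":0,"wy":0,"wz":0},{"dx":0,"dy":0.05,"dz":-0.61,"wx":0,"wy":0,"wz":0},{"dx":0,"dy":0.05,"dz":-0.61,"wx":0,"wy":0,"wz":0},{"dx":0,"dy":0.05,"dz":-0.61,"wx":0,"wy":0,"wz":0},{"dx":0,"dy":0.05,"dz":-0.61,"wx":0,"wy":0,"wz":0}]' >/dev/null && python3 g.py && python3 -m handwheel '[{"dx":0,"dy":0,"dz":-0.15,"wx":0,"wy":0,"wz":0},{"dx":0,"dy":0,"dz":-0.3,"wx":0,"wy":0,"wz":0},{"dx":0,"dy":0,"dz":-0.45,"wx":0,"wy":0,"wz":0},{"dx":0,"dy":0,"dz":-0.61,"wx":0,"wy":0,"wz":0},{"dx":0,"dy":0,"dz":-0.61,"wx":0,"wy":0,"wz":0},{"dx":0,"dy":0,"dz":-0.61,"wx":0,"wy":0,"wz":0},{"dx":0,"dy":0,"dz":-0.61,"wx":0,"wy":0,"wz":0},{"dx":0,"dy":0,"dz":-0.61,"wx":0,"wy":0,"wz":0},{"dx":0,"dy":0,"dz":-0.61,"wx":0,"wy":0,"wz":0},{"dx":0,"dy":0,"dz":-0.61,"wx":0,"wy":0,"wz":0}]' >/dev/null && python3 g.py && python3 -m handwheel '[{"dx":0,"dy":-0.01,"dz":-0.15,"wx":0,"wy":0,"wz":0},{"dx":0,"dy":-0.02,"dz":-0.3,"wx":0,"wy":0,"wz":0},{"dx":0,"dy":-0.04,"dz":-0.45,"wx":0,"wy":0,"wz":0},{"dx":0,"dy":-0.06,"dz":-0.6,"wx":0,"wy":0,"wz":0},{"dx":0,"dy":-0.06,"dz":-0.6,"wx":0,"wy":0,"wz":0},{"dx":0,"dy":-0.06,"dz":-0.6,"wx":0,"wy":0,"wz":0},{"dx":0,"dy":-0.06,"dz":-0.6,"wx":0,"wy":0,"wz":0},{"dx":0,"dy":-0.06,"dz":-0.6,"wx":0,"wy":0,"wz":0},{"dx":0,"dy":-0.06,"dz":-0.6,"wx":0,"wy":0,"wz":0},{"dx":0,"dy":-0.06,"dz":-0.6,"wx":0,"wy":0,"wz":0}]' >/dev/null && python3 g.py && python3 -m handwheel '[{"dx":0,"dy":-0.03,"dz":-0.15,"wx":0,"wy":0,"wz":0},{"dx":0,"dy":-0.06,"dz":-0.3,"wx":0,"wy":0,"wz":0},{"dx":0,"dy":-0.09,"dz":-0.45,"wx":0,"wy":0,"wz":0},{"dx":0,"dy":-0.12,"dz":-0.59,"wx":0,"wy":0,"wz":0},{"dx":0,"dy":-0.12,"dz":-0.59,"wx":0,"wy":0,"wz":0},{"dx":0,"dy":-0.12,"dz":-0.59,"wx":0,"wy":0,"wz":0},{"dx":0,"dy":-0.12,"dz":-0.59,"wx":0,"wy":0,"wz":0},{"dx":0,"dy":-0.12,"dz":-0.59,"wx":0,"wy":0,"wz":0},{"dx":0,"dy":-0.12,"dz":-0.59,"wx":0,"wy":0,"wz":0},{"dx":0,"dy":-0.12,"dz":-0.59,"wx":0,"wy":0,"wz":0}]' >/dev/null && python3 g.py; python3 c.py .5785 .1341 5.7 7 .061
```

```text
t 14.7 ang 16.86 r 61.3 Fr 3.6 Ft -2.5 F [ 4.2 -1.4 -0.5]
t 15.95 ang 22.62 r 61.4 Fr 4.4 Ft -2.6 F [ 5.  -0.7  0.4]
t 17.2 ang 28.24 r 61.3 Fr 4.7 Ft -3.4 F [ 5.8 -0.8 -1.8]
t 18.45 ang 33.5 r 61.4 Fr 3.8 Ft -5.1 F [ 6.  -2.1 -1.7]
t 18.45 p [0.6297 0.168  0.1156] ang 33.5 r 61.4 F [ 6.  -2.1 -1.7] Fr 3.8 Ft -5.1 gap 0.0265
{"dx":0.00,"dy":-0.21,"dz":-0.57,"wx":0,"wy":0,"wz":0},{"dx":0.00,"dy":-0.44,"dz":-1.13,"wx":0,"wy":0,"wz":0},{"dx":0.00,"dy":-0.73,"dz":-1.67,"wx":0,"wy":0,"wz":0},{"dx":0.00,"dy":-1.07,"dz":-2.17,"wx":0,"wy":0,"wz":0},{"dx":-0.00,"dy":-1.46,"dz":-2.64,"wx":0,"wy":0,"wz":0},{"dx":-0.00,"dy":-1.89,"dz":-3.06,"wx":0,"wy":0,"wz":0},{"dx":-0.01,"dy":-2.36,"dz":-3.44,"wx":0,"wy":0,"wz":0},
```

```bash
python3 -m handwheel '[{"dx":0,"dy":-0.04,"dz":-0.14,"wx":0,"wy":0,"wz":0},{"dx":0,"dy":-0.08,"dz":-0.28,"wx":0,"wy":0,"wz":0},{"dx":0,"dy":-0.13,"dz":-0.42,"wx":0,"wy":0,"wz":0},{"dx":0,"dy":-0.18,"dz":-0.57,"wx":0,"wy":0,"wz":0},{"dx":0,"dy":-0.18,"dz":-0.57,"wx":0,"wy":0,"wz":0},{"dx":0,"dy":-0.18,"dz":-0.57,"wx":0,"wy":0,"wz":0},{"dx":0,"dy":-0.18,"dz":-0.57,"wx":0,"wy":0,"wz":0},{"dx":0,"dy":-0.18,"dz":-0.57,"wx":0,"wy":0,"wz":0},{"dx":0,"dy":-0.18,"dz":-0.57,"wx":0,"wy":0,"wz":0},{"dx":0,"dy":-0.18,"dz":-0.57,"wx":0,"wy":0,"wz":0}]' >/dev/null && python3 g.py && python3 -m handwheel '[{"dx":0,"dy":-0.06,"dz":-0.14,"wx":0,"wy":0,"wz":0},{"dx":0,"dy":-0.12,"dz":-0.28,"wx":0,"wy":0,"wz":0},{"dx":0,"dy":-0.18,"dz":-0.42,"wx":0,"wy":0,"wz":0},{"dx":0,"dy":-0.23,"dz":-0.56,"wx":0,"wy":0,"wz":0},{"dx":0,"dy":-0.23,"dz":-0.56,"wx":0,"wy":0,"wz":0},{"dx":0,"dy":-0.23,"dz":-0.56,"wx":0,"wy":0,"wz":0},{"dx":0,"dy":-0.23,"dz":-0.56,"wx":0,"wy":0,"wz":0},{"dx":0,"dy":-0.23,"dz":-0.56,"wx":0,"wy":0,"wz":0},{"dx":0,"dy":-0.23,"dz":-0.56,"wx":0,"wy":0,"wz":0},{"dx":0,"dy":-0.23,"dz":-0.56,"wx":0,"wy":0,"wz":0}]' >/dev/null && python3 g.py && python3 -m handwheel '[{"dx":0,"dy":-0.07,"dz":-0.14,"wx":0,"wy":0,"wz":0},{"dx":0,"dy":-0.14,"dz":-0.28,"wx":0,"wy":0,"wz":0},{"dx":0,"dy":-0.21,"dz":-0.42,"wx":0,"wy":0,"wz":0},{"dx":0,"dy":-0.28,"dz":-0.54,"wx":0,"wy":0,"wz":0},{"dx":0,"dy":-0.28,"dz":-0.54,"wx":0,"wy":0,"wz":0},{"dx":0,"dy":-0.28,"dz":-0.54,"wx":0,"wy":0,"wz":0},{"dx":0,"dy":-0.28,"dz":-0.54,"wx":0,"wy":0,"wz":0},{"dx":0,"dy":-0.28,"dz":-0.54,"wx":0,"wy":0,"wz":0},{"dx":0,"dy":-0.28,"dz":-0.54,"wx":0,"wy":0,"wz":0},{"dx":0,"dy":-0.28,"dz":-0.54,"wx":0,"wy":0,"wz":0}]' >/dev/null && python3 g.py && python3 -m handwheel '[{"dx":0,"dy":-0.08,"dz":-0.13,"wx":0,"wy":0,"wz":0},{"dx":0,"dy":-0.16,"dz":-0.26,"wx":0,"wy":0,"wz":0},{"dx":0,"dy":-0.24,"dz":-0.39,"wx":0,"wy":0,"wz":0},{"dx":0,"dy":-0.33,"dz":-0.51,"wx":0,"wy":0,"wz":0},{"dx":0,"dy":-0.33,"dz":-0.51,"wx":0,"wy":0,"wz":0},{"dx":0,"dy":-0.33,"dz":-0.51,"wx":0,"wy":0,"wz":0},{"dx":0,"dy":-0.33,"dz":-0.51,"wx":0,"wy":0,"wz":0},{"dx":0,"dy":-0.33,"dz":-0.51,"wx":0,"wy":0,"wz":0},{"dx":0,"dy":-0.33,"dz":-0.51,"wx":0,"wy":0,"wz":0},{"dx":0,"dy":-0.33,"dz":-0.51,"wx":0,"wy":0,"wz":0}]' >/dev/null && python3 g.py; python3 c.py .5785 .1341 5.7 7 .061
```

```text
t 19.7 ang 36.72 r 61.3 Fr 4.4 Ft -13.2 F [11.4 -7.9 -4.6]
t 19.7 p [0.6276 0.1707 0.1157] ang 36.72 r 61.3 F [11.4 -7.9 -4.6] Fr 4.4 Ft -13.2 gap 0.0265
{"dx":-0.00,"dy":-0.24,"dz":-0.56,"wx":0,"wy":0,"wz":0},{"dx":-0.00,"dy":-0.50,"dz":-1.11,"wx":0,"wy":0,"wz":0},{"dx":-0.01,"dy":-0.82,"dz":-1.62,"wx":0,"wy":0,"wz":0},{"dx":-0.01,"dy":-1.18,"dz":-2.11,"wx":0,"wy":0,"wz":0},{"dx":-0.01,"dy":-1.60,"dz":-2.55,"wx":0,"wy":0,"wz":0},{"dx":-0.02,"dy":-2.05,"dz":-2.95,"wx":0,"wy":0,"wz":0},{"dx":-0.02,"dy":-2.55,"dz":-3.31,"wx":0,"wy":0,"wz":0},
```

```bash
python3 c.py .5792 .1345 -16 10 .0602 .1155
```

```text
t 19.7 p [0.6276 0.1707 0.1157] ang 36.81 r 60.5 F [11.4 -7.9 -4.6] Fr 4.4 Ft -13.2 gap 0.0265
{"dx":0.03,"dy":0.24,"dz":1.66,"wx":0,"wy":0,"wz":0},{"dx":0.02,"dy":0.05,"dz":3.33,"wx":0,"wy":0,"wz":0},{"dx":0.01,"dy":-0.59,"dz":4.87,"wx":0,"wy":0,"wz":0},{"dx":0.00,"dy":-1.64,"dz":6.18,"wx":0,"wy":0,"wz":0},{"dx":-0.01,"dy":-3.01,"dz":7.15,"wx":0,"wy":0,"wz":0},{"dx":-0.03,"dy":-4.59,"dz":7.71,"wx":0,"wy":0,"wz":0},{"dx":-0.05,"dy":-6.26,"dz":7.81,"wx":0,"wy":0,"wz":0},{"dx":-0.07,"dy":-7.90,"dz":7.44,"wx":0,"wy":0,"wz":0},{"dx":-0.08,"dy":-9.37,"dz":6.64,"wx":0,"wy":0,"wz":0},{"dx":-0.09,"dy":-10.56,"dz":5.46,"wx":0,"wy":0,"wz":0},
```

```bash
python3 -m handwheel '[{"dx":0.02,"dy":0.24,"dz":1.66,"wx":0,"wy":0,"wz":0},{"dx":0.02,"dy":0.05,"dz":3.33,"wx":0,"wy":0,"wz":0},{"dx":0.01,"dy":-0.59,"dz":4.87,"wx":0,"wy":0,"wz":0},{"dx":0,"dy":-1.64,"dz":6.18,"wx":0,"wy":0,"wz":0},{"dx":-0.01,"dy":-3.01,"dz":7.15,"wx":0,"wy":0,"wz":0},{"dx":-0.03,"dy":-4.59,"dz":7.71,"wx":0,"wy":0,"wz":0},{"dx":-0.05,"dy":-6.26,"dz":7.81,"wx":0,"wy":0,"wz":0},{"dx":-0.07,"dy":-7.9,"dz":7.44,"wx":0,"wy":0,"wz":0},{"dx":-0.08,"dy":-9.37,"dz":6.64,"wx":0,"wy":0,"wz":0},{"dx":-0.09,"dy":-10.56,"dz":5.46,"wx":0,"wy":0,"wz":0}]'|head -1;  python3 c.py .5792 .1345 -16 10 .0602 .1155
```

```text
time: 20.95
t 20.95 p [0.5459 0.0849 0.1156] ang -123.83 r 59.8 F [ 9.   4.6 -3.9] Fr -8.9 Ft 5.0 gap 0.0265
{"dx":0.00,"dy":-0.84,"dz":-1.44,"wx":0,"wy":0,"wz":0},{"dx":-0.00,"dy":-1.21,"dz":-3.08,"wx":0,"wy":0,"wz":0},{"dx":0.00,"dy":-1.11,"dz":-4.75,"wx":0,"wy":0,"wz":0},{"dx":0.01,"dy":-0.56,"dz":-6.33,"wx":0,"wy":0,"wz":0},{"dx":0.03,"dy":0.41,"dz":-7.70,"wx":0,"wy":0,"wz":0},{"dx":0.05,"dy":1.71,"dz":-8.75,"wx":0,"wy":0,"wz":0},{"dx":0.06,"dy":3.26,"dz":-9.40,"wx":0,"wy":0,"wz":0},{"dx":0.08,"dy":4.92,"dz":-9.59,"wx":0,"wy":0,"wz":0},{"dx":0.10,"dy":6.58,"dz":-9.32,"wx":0,"wy":0,"wz":0},{"dx":0.12,"dy":8.09,"dz":-8.61,"wx":0,"wy":0,"wz":0},
```

```bash
python3 c.py .5798 .1348 -16 10 .0602 .1155
```

```text
t 20.95 p [0.5459 0.0849 0.1156] ang -124.15 r 60.3 F [ 9.   4.6 -3.9] Fr -8.9 Ft 4.9 gap 0.0265
{"dx":0.00,"dy":-0.79,"dz":-1.48,"wx":0,"wy":0,"wz":0},{"dx":0.00,"dy":-1.15,"dz":-3.12,"wx":0,"wy":0,"wz":0},{"dx":0.01,"dy":-1.04,"dz":-4.79,"wx":0,"wy":0,"wz":0},{"dx":0.02,"dy":-0.48,"dz":-6.37,"wx":0,"wy":0,"wz":0},{"dx":0.03,"dy":0.49,"dz":-7.73,"wx":0,"wy":0,"wz":0},{"dx":0.05,"dy":1.81,"dz":-8.77,"wx":0,"wy":0,"wz":0},{"dx":0.07,"dy":3.36,"dz":-9.41,"wx":0,"wy":0,"wz":0},{"dx":0.09,"dy":5.02,"dz":-9.60,"wx":0,"wy":0,"wz":0},{"dx":0.10,"dy":6.67,"dz":-9.32,"wx":0,"wy":0,"wz":0},{"dx":0.12,"dy":8.19,"dz":-8.60,"wx":0,"wy":0,"wz":0},
```

```bash
python3 -m handwheel '[{"dx":0,"dy":-0.79,"dz":-1.48,"wx":0,"wy":0,"wz":0},{"dx":0,"dy":-1.15,"dz":-3.12,"wx":0,"wy":0,"wz":0},{"dx":0.01,"dy":-1.04,"dz":-4.79,"wx":0,"wy":0,"wz":0},{"dx":0.02,"dy":-0.48,"dz":-6.37,"wx":0,"wy":0,"wz":0},{"dx":0.03,"dy":0.49,"dz":-7.73,"wx":0,"wy":0,"wz":0},{"dx":0.05,"dy":1.81,"dz":-8.77,"wx":0,"wy":0,"wz":0},{"dx":0.07,"dy":3.36,"dz":-9.41,"wx":0,"wy":0,"wz":0},{"dx":0.09,"dy":5.02,"dz":-9.6,"wx":0,"wy":0,"wz":0},{"dx":0.1,"dy":6.67,"dz":-9.32,"wx":0,"wy":0,"wz":0},{"dx":0.12,"dy":8.19,"dz":-8.6,"wx":0,"wy":0,"wz":0}]'|head -1;  python3 c.py .5798 .1348 -16 10 .0602 .1155
```

```text
time: 22.2
t 22.2 p [0.5931 0.1938 0.1154] ang 77.27 r 60.5 F [-5.1 -3.1  5.9] Fr -4.1 Ft 4.3 gap 0.0263
{"dx":-0.00,"dy":1.26,"dz":1.11,"wx":0,"wy":0,"wz":0},{"dx":-0.00,"dy":2.20,"dz":2.50,"wx":0,"wy":0,"wz":0},{"dx":-0.00,"dy":2.71,"dz":4.10,"wx":0,"wy":0,"wz":0},{"dx":-0.01,"dy":2.76,"dz":5.77,"wx":0,"wy":0,"wz":0},{"dx":-0.02,"dy":2.35,"dz":7.39,"wx":0,"wy":0,"wz":0},{"dx":-0.03,"dy":1.50,"dz":8.84,"wx":0,"wy":0,"wz":0},{"dx":-0.04,"dy":0.29,"dz":10.00,"wx":0,"wy":0,"wz":0},{"dx":-0.06,"dy":-1.19,"dz":10.78,"wx":0,"wy":0,"wz":0},{"dx":-0.07,"dy":-2.83,"dz":11.12,"wx":0,"wy":0,"wz":0},{"dx":-0.09,"dy":-4.50,"dz":11.00,"wx":0,"wy":0,"wz":0},
```

Cumulative rotation since the stop contact (36.8°): about −320°.

```bash
python3 -m handwheel '[{"dx":0,"dy":1.26,"dz":1.11,"wx":0,"wy":0,"wz":0},{"dx":0,"dy":2.2,"dz":2.5,"wx":0,"wy":0,"wz":0},{"dx":0,"dy":2.71,"dz":4.1,"wx":0,"wy":0,"wz":0},{"dx":-0.01,"dy":2.76,"dz":5.77,"wx":0,"wy":0,"wz":0},{"dx":-0.02,"dy":2.35,"dz":7.39,"wx":0,"wy":0,"wz":0},{"dx":-0.03,"dy":1.5,"dz":8.84,"wx":0,"wy":0,"wz":0},{"dx":-0.04,"dy":0.29,"dz":10,"wx":0,"wy":0,"wz":0},{"dx":-0.06,"dy":-1.19,"dz":10.78,"wx":0,"wy":0,"wz":0},{"dx":-0.07,"dy":-2.83,"dz":11.12,"wx":0,"wy":0,"wz":0},{"dx":-0.09,"dy":-4.5,"dz":11,"wx":0,"wy":0,"wz":0}]'|head -1;  python3 c.py .5796 .1346 -16 10 .0602 .1155
```

```text
time: 23.45
t 23.45 p [0.5871 0.0748 0.1154] ang -82.82 r 60.3 F [ 3.1 11.6 -0. ] Fr -11.2 Ft 4.5 gap 0.0265
{"dx":-0.02,"dy":-1.57,"dz":-0.59,"wx":0,"wy":0,"wz":0},{"dx":-0.03,"dy":-2.92,"dz":-1.58,"wx":0,"wy":0,"wz":0},{"dx":-0.03,"dy":-3.95,"dz":-2.91,"wx":0,"wy":0,"wz":0},{"dx":-0.03,"dy":-4.57,"dz":-4.46,"wx":0,"wy":0,"wz":0},{"dx":-0.02,"dy":-4.73,"dz":-6.13,"wx":0,"wy":0,"wz":0},{"dx":-0.01,"dy":-4.43,"dz":-7.78,"wx":0,"wy":0,"wz":0},{"dx":-0.00,"dy":-3.69,"dz":-9.28,"wx":0,"wy":0,"wz":0},{"dx":0.02,"dy":-2.56,"dz":-10.52,"wx":0,"wy":0,"wz":0},{"dx":0.03,"dy":-1.14,"dz":-11.40,"wx":0,"wy":0,"wz":0},{"dx":0.05,"dy":0.47,"dz":-11.86,"wx":0,"wy":0,"wz":0},
```

```bash
python3 c.py .5796 .1352 -16 10 .0597 .1155
```

```text
t 23.45 p [0.5871 0.0748 0.1154] ang -82.89 r 60.9 F [ 3.1 11.6 -0. ] Fr -11.2 Ft 4.5 gap 0.0265
{"dx":-0.02,"dy":-1.53,"dz":-0.70,"wx":0,"wy":0,"wz":0},{"dx":-0.03,"dy":-2.87,"dz":-1.68,"wx":0,"wy":0,"wz":0},{"dx":-0.03,"dy":-3.89,"dz":-3.00,"wx":0,"wy":0,"wz":0},{"dx":-0.03,"dy":-4.50,"dz":-4.54,"wx":0,"wy":0,"wz":0},{"dx":-0.02,"dy":-4.66,"dz":-6.19,"wx":0,"wy":0,"wz":0},{"dx":-0.01,"dy":-4.36,"dz":-7.83,"wx":0,"wy":0,"wz":0},{"dx":0.00,"dy":-3.63,"dz":-9.32,"wx":0,"wy":0,"wz":0},{"dx":0.02,"dy":-2.51,"dz":-10.55,"wx":0,"wy":0,"wz":0},{"dx":0.03,"dy":-1.09,"dz":-11.42,"wx":0,"wy":0,"wz":0},{"dx":0.05,"dy":0.51,"dz":-11.87,"wx":0,"wy":0,"wz":0},
```

```bash
python3 -m handwheel '[{"dx":-0.02,"dy":-1.53,"dz":-0.7,"wx":0,"wy":0,"wz":0},{"dx":-0.03,"dy":-2.87,"dz":-1.68,"wx":0,"wy":0,"wz":0},{"dx":-0.03,"dy":-3.89,"dz":-3,"wx":0,"wy":0,"wz":0},{"dx":-0.03,"dy":-4.5,"dz":-4.54,"wx":0,"wy":0,"wz":0},{"dx":-0.02,"dy":-4.66,"dz":-6.19,"wx":0,"wy":0,"wz":0},{"dx":-0.01,"dy":-4.36,"dz":-7.83,"wx":0,"wy":0,"wz":0},{"dx":0,"dy":-3.63,"dz":-9.32,"wx":0,"wy":0,"wz":0},{"dx":0.02,"dy":-2.51,"dz":-10.55,"wx":0,"wy":0,"wz":0},{"dx":0.03,"dy":-1.09,"dz":-11.42,"wx":0,"wy":0,"wz":0},{"dx":0.05,"dy":0.51,"dz":-11.87,"wx":0,"wy":0,"wz":0}]'|head -1;  python3 c.py .5796 .1352 -16 10 .0597 .1155
```

```text
time: 24.7
t 24.7 p [0.5528 0.1891 0.1154] ang 116.45 r 60.2 F [-0.3 -9.4  3.6] Fr -8.2 Ft 4.5 gap 0.0265
{"dx":0.00,"dy":1.67,"dz":0.08,"wx":0,"wy":0,"wz":0},{"dx":0.01,"dy":3.26,"dz":0.56,"wx":0,"wy":0,"wz":0},{"dx":0.02,"dy":4.65,"dz":1.47,"wx":0,"wy":0,"wz":0},{"dx":0.03,"dy":5.74,"dz":2.72,"wx":0,"wy":0,"wz":0},{"dx":0.03,"dy":6.44,"dz":4.23,"wx":0,"wy":0,"wz":0},{"dx":0.03,"dy":6.70,"dz":5.87,"wx":0,"wy":0,"wz":0},{"dx":0.02,"dy":6.49,"dz":7.52,"wx":0,"wy":0,"wz":0},{"dx":0.01,"dy":5.84,"dz":9.05,"wx":0,"wy":0,"wz":0},{"dx":-0.01,"dy":4.80,"dz":10.34,"wx":0,"wy":0,"wz":0},{"dx":-0.02,"dy":3.44,"dz":11.29,"wx":0,"wy":0,"wz":0},
```

```bash
python3 -m handwheel '[{"dx":0,"dy":1.65,"dz":0.1,"wx":0,"wy":0,"wz":0},{"dx":0.01,"dy":3.24,"dz":0.58,"wx":0,"wy":0,"wz":0},{"dx":0.02,"dy":4.63,"dz":1.49,"wx":0,"wy":0,"wz":0},{"dx":0.03,"dy":5.72,"dz":2.74,"wx":0,"wy":0,"wz":0},{"dx":0.03,"dy":6.43,"dz":4.25,"wx":0,"wy":0,"wz":0},{"dx":0.03,"dy":6.69,"dz":5.89,"wx":0,"wy":0,"wz":0},{"dx":0.02,"dy":6.48,"dz":7.54,"wx":0,"wy":0,"wz":0},{"dx":0.01,"dy":5.83,"dz":9.07,"wx":0,"wy":0,"wz":0},{"dx":-0.01,"dy":4.79,"dz":10.36,"wx":0,"wy":0,"wz":0},{"dx":-0.02,"dy":3.43,"dz":11.31,"wx":0,"wy":0,"wz":0}]'|head -1;  python3 c.py .5796 .1350 -16 10 .0597 .1155
```

```text
time: 25.95
t 25.95 p [0.6231 0.0932 0.1155] ang -43.84 r 60.4 F [1.8 3.7 2.2] Fr -1.3 Ft 3.9 gap 0.0264
{"dx":-0.02,"dy":-1.60,"dz":0.47,"wx":0,"wy":0,"wz":0},{"dx":-0.03,"dy":-3.26,"dz":0.55,"wx":0,"wy":0,"wz":0},{"dx":-0.05,"dy":-4.88,"dz":0.17,"wx":0,"wy":0,"wz":0},{"dx":-0.06,"dy":-6.33,"dz":-0.65,"wx":0,"wy":0,"wz":0},{"dx":-0.07,"dy":-7.50,"dz":-1.83,"wx":0,"wy":0,"wz":0},{"dx":-0.07,"dy":-8.30,"dz":-3.29,"wx":0,"wy":0,"wz":0},{"dx":-0.07,"dy":-8.66,"dz":-4.91,"wx":0,"wy":0,"wz":0},{"dx":-0.06,"dy":-8.56,"dz":-6.57,"wx":0,"wy":0,"wz":0},{"dx":-0.05,"dy":-8.01,"dz":-8.13,"wx":0,"wy":0,"wz":0},{"dx":-0.04,"dy":-7.05,"dz":-9.49,"wx":0,"wy":0,"wz":0},
```

Cumulative about −800°.

```bash
python3 -m handwheel '[{"dx":-0.02,"dy":-1.6,"dz":0.47,"wx":0,"wy":0,"wz":0},{"dx":-0.03,"dy":-3.26,"dz":0.55,"wx":0,"wy":0,"wz":0},{"dx":-0.05,"dy":-4.88,"dz":0.17,"wx":0,"wy":0,"wz":0},{"dx":-0.06,"dy":-6.33,"dz":-0.65,"wx":0,"wy":0,"wz":0},{"dx":-0.07,"dy":-7.5,"dz":-1.83,"wx":0,"wy":0,"wz":0},{"dx":-0.07,"dy":-8.3,"dz":-3.29,"wx":0,"wy":0,"wz":0},{"dx":-0.07,"dy":-8.66,"dz":-4.91,"wx":0,"wy":0,"wz":0},{"dx":-0.06,"dy":-8.56,"dz":-6.57,"wx":0,"wy":0,"wz":0},{"dx":-0.05,"dy":-8.01,"dz":-8.13,"wx":0,"wy":0,"wz":0},{"dx":-0.04,"dy":-7.05,"dz":-9.49,"wx":0,"wy":0,"wz":0}]'|head -1;  python3 c.py .5796 .1350 -16 10 .0597 .1155
```

```text
time: 27.2
t 27.2 p [0.5246 0.1589 0.1154] ang 156.51 r 60.0 F [ 2.6 -5.8  0.5] Fr -4.7 Ft 4.3 gap 0.0269
{"dx":0.01,"dy":1.31,"dz":-1.03,"wx":0,"wy":0,"wz":0},{"dx":0.02,"dy":2.84,"dz":-1.68,"wx":0,"wy":0,"wz":0},{"dx":0.04,"dy":4.49,"dz":-1.88,"wx":0,"wy":0,"wz":0},{"dx":0.05,"dy":6.13,"dz":-1.62,"wx":0,"wy":0,"wz":0},{"dx":0.06,"dy":7.64,"dz":-0.92,"wx":0,"wy":0,"wz":0},{"dx":0.07,"dy":8.89,"dz":0.17,"wx":0,"wy":0,"wz":0},{"dx":0.08,"dy":9.80,"dz":1.56,"wx":0,"wy":0,"wz":0},{"dx":0.08,"dy":10.29,"dz":3.15,"wx":0,"wy":0,"wz":0},{"dx":0.07,"dy":10.32,"dz":4.81,"wx":0,"wy":0,"wz":0},{"dx":0.06,"dy":9.89,"dz":6.42,"wx":0,"wy":0,"wz":0},
```

Cumulative about −960°.

```bash
python3 -m handwheel '[{"dx":0.01,"dy":1.31,"dz":-1.03,"wx":0,"wy":0,"wz":0},{"dx":0.02,"dy":2.84,"dz":-1.68,"wx":0,"wy":0,"wz":0},{"dx":0.04,"dy":4.49,"dz":-1.88,"wx":0,"wy":0,"wz":0},{"dx":0.05,"dy":6.13,"dz":-1.62,"wx":0,"wy":0,"wz":0},{"dx":0.06,"dy":7.64,"dz":-0.92,"wx":0,"wy":0,"wz":0},{"dx":0.07,"dy":8.89,"dz":0.17,"wx":0,"wy":0,"wz":0},{"dx":0.08,"dy":9.8,"dz":1.56,"wx":0,"wy":0,"wz":0},{"dx":0.08,"dy":10.29,"dz":3.15,"wx":0,"wy":0,"wz":0},{"dx":0.07,"dy":10.32,"dz":4.81,"wx":0,"wy":0,"wz":0},{"dx":0.06,"dy":9.89,"dz":6.42,"wx":0,"wy":0,"wz":0}]'|head -1;  python3 c.py .5796 .1350 -16 10 .0597 .1155
```

```text
time: 28.45
t 28.45 p [0.64   0.1326 0.1155] ang -2.31 r 60.4 F [-0.1  4.7  3.8] Fr -0.3 Ft 4.7 gap 0.0265
{"dx":-0.02,"dy":-0.89,"dz":1.41,"wx":0,"wy":0,"wz":0},{"dx":-0.03,"dy":-2.09,"dz":2.57,"wx":0,"wy":0,"wz":0},{"dx":-0.05,"dy":-3.55,"dz":3.36,"wx":0,"wy":0,"wz":0},{"dx":-0.07,"dy":-5.17,"dz":3.71,"wx":0,"wy":0,"wz":0},{"dx":-0.08,"dy":-6.83,"dz":3.60,"wx":0,"wy":0,"wz":0},{"dx":-0.10,"dy":-8.40,"dz":3.03,"wx":0,"wy":0,"wz":0},{"dx":-0.11,"dy":-9.74,"dz":2.06,"wx":0,"wy":0,"wz":0},{"dx":-0.11,"dy":-10.77,"dz":0.75,"wx":0,"wy":0,"wz":0},{"dx":-0.11,"dy":-11.40,"dz":-0.78,"wx":0,"wy":0,"wz":0},{"dx":-0.11,"dy":-11.58,"dz":-2.44,"wx":0,"wy":0,"wz":0},
```

```bash
python3 -m handwheel '[{"dx":-0.02,"dy":-0.89,"dz":1.41,"wx":0,"wy":0,"wz":0},{"dx":-0.03,"dy":-2.09,"dz":2.57,"wx":0,"wy":0,"wz":0},{"dx":-0.05,"dy":-3.55,"dz":3.36,"wx":0,"wy":0,"wz":0},{"dx":-0.07,"dy":-5.17,"dz":3.71,"wx":0,"wy":0,"wz":0},{"dx":-0.08,"dy":-6.83,"dz":3.6,"wx":0,"wy":0,"wz":0},{"dx":-0.1,"dy":-8.4,"dz":3.03,"wx":0,"wy":0,"wz":0},{"dx":-0.11,"dy":-9.74,"dz":2.06,"wx":0,"wy":0,"wz":0},{"dx":-0.11,"dy":-10.77,"dz":0.75,"wx":0,"wy":0,"wz":0},{"dx":-0.11,"dy":-11.4,"dz":-0.78,"wx":0,"wy":0,"wz":0},{"dx":-0.11,"dy":-11.58,"dz":-2.44,"wx":0,"wy":0,"wz":0}]'|head -1;  python3 c.py .5796 .1350 -16 10 .0597 .1155
```

```text
time: 29.7
t 29.7 p [0.5226 0.1157 0.1155] ang -161.27 r 60.1 F [ 8.  -1.9 -1.2] Fr -7.0 Ft 4.4 gap 0.0264
{"dx":0.01,"dy":0.30,"dz":-1.64,"wx":0,"wy":0,"wz":0},{"dx":0.02,"dy":0.99,"dz":-3.15,"wx":0,"wy":0,"wz":0},{"dx":0.03,"dy":2.07,"dz":-4.41,"wx":0,"wy":0,"wz":0},{"dx":0.05,"dy":3.46,"dz":-5.32,"wx":0,"wy":0,"wz":0},{"dx":0.07,"dy":5.05,"dz":-5.82,"wx":0,"wy":0,"wz":0},{"dx":0.08,"dy":6.71,"dz":-5.85,"wx":0,"wy":0,"wz":0},{"dx":0.10,"dy":8.32,"dz":-5.43,"wx":0,"wy":0,"wz":0},{"dx":0.11,"dy":9.75,"dz":-4.58,"wx":0,"wy":0,"wz":0},{"dx":0.12,"dy":10.89,"dz":-3.37,"wx":0,"wy":0,"wz":0},{"dx":0.13,"dy":11.65,"dz":-1.90,"wx":0,"wy":0,"wz":0},
```

```bash
python3 -m handwheel '[{"dx":0.01,"dy":0.3,"dz":-1.64,"wx":0,"wy":0,"wz":0},{"dx":0.02,"dy":0.99,"dz":-3.15,"wx":0,"wy":0,"wz":0},{"dx":0.03,"dy":2.07,"dz":-4.41,"wx":0,"wy":0,"wz":0},{"dx":0.05,"dy":3.46,"dz":-5.32,"wx":0,"wy":0,"wz":0},{"dx":0.07,"dy":5.05,"dz":-5.82,"wx":0,"wy":0,"wz":0},{"dx":0.08,"dy":6.71,"dz":-5.85,"wx":0,"wy":0,"wz":0},{"dx":0.1,"dy":8.32,"dz":-5.43,"wx":0,"wy":0,"wz":0},{"dx":0.11,"dy":9.75,"dz":-4.58,"wx":0,"wy":0,"wz":0},{"dx":0.12,"dy":10.89,"dz":-3.37,"wx":0,"wy":0,"wz":0},{"dx":0.13,"dy":11.65,"dz":-1.9,"wx":0,"wy":0,"wz":0}]'|head -1;  python3 c.py .5796 .1350 -1 10 .0603 .1155
```

```text
time: 30.95
t 30.95 p [0.626  0.1741 0.1153] ang 40.14 r 60.6 F [-5.7  0.8  7. ] Fr -3.9 Ft 4.3 gap 0.0262
{"dx":-0.02,"dy":0.00,"dz":0.11,"wx":0,"wy":0,"wz":0},{"dx":-0.02,"dy":0.04,"dz":0.21,"wx":0,"wy":0,"wz":0},{"dx":-0.02,"dy":0.07,"dz":0.31,"wx":0,"wy":0,"wz":0},{"dx":-0.02,"dy":0.10,"dz":0.41,"wx":0,"wy":0,"wz":0},{"dx":-0.02,"dy":0.13,"dz":0.51,"wx":0,"wy":0,"wz":0},{"dx":-0.02,"dy":0.16,"dz":0.61,"wx":0,"wy":0,"wz":0},{"dx":-0.02,"dy":0.18,"dz":0.72,"wx":0,"wy":0,"wz":0},{"dx":-0.02,"dy":0.21,"dz":0.82,"wx":0,"wy":0,"wz":0},{"dx":-0.02,"dy":0.23,"dz":0.92,"wx":0,"wy":0,"wz":0},{"dx":-0.02,"dy":0.25,"dz":1.02,"wx":0,"wy":0,"wz":0},
```

```bash
python3 -m handwheel '[{"dx":0,"dy":0.04,"dz":0.21,"wx":0,"wy":0,"wz":0},{"dx":0,"dy":0.1,"dz":0.41,"wx":0,"wy":0,"wz":0},{"dx":0,"dy":0.16,"dz":0.61,"wx":0,"wy":0,"wz":0},{"dx":0,"dy":0.21,"dz":0.82,"wx":0,"wy":0,"wz":0},{"dx":0,"dy":0.24,"dz":0.95,"wx":0,"wy":0,"wz":0},{"dx":0,"dy":0.24,"dz":0.95,"wx":0,"wy":0,"wz":0},{"dx":0,"dy":0.24,"dz":0.95,"wx":0,"wy":0,"wz":0},{"dx":0,"dy":0.24,"dz":0.95,"wx":0,"wy":0,"wz":0},{"dx":0,"dy":0.24,"dz":0.95,"wx":0,"wy":0,"wz":0},{"dx":0,"dy":0.24,"dz":0.95,"wx":0,"wy":0,"wz":0}]'|head -1;  python3 c.py .5796 .1350 -1 1 .0603 .1155
```

```text
time: 32.2
t 32.2 p [0.6307 0.1675 0.1153] ang 32.48 r 60.6 F [-5.2  0.8  7.8] Fr -4.0 Ft 3.5 gap 0.0266
{"dx":-0.02,"dy":-0.00,"dz":0.11,"wx":0,"wy":0,"wz":0},
```

```bash
python3 -m handwheel '[{"dx":0,"dy":0.04,"dz":0.15,"wx":0,"wy":0,"wz":0},{"dx":0,"dy":0.08,"dz":0.3,"wx":0,"wy":0,"wz":0},{"dx":0,"dy":0.08,"dz":0.3,"wx":0,"wy":0,"wz":0},{"dx":0,"dy":0.08,"dz":0.3,"wx":0,"wy":0,"wz":0},{"dx":0,"dy":0.08,"dz":0.3,"wx":0,"wy":0,"wz":0},{"dx":0,"dy":0.08,"dz":0.3,"wx":0,"wy":0,"wz":0},{"dx":0,"dy":0.08,"dz":0.3,"wx":0,"wy":0,"wz":0},{"dx":0,"dy":0.08,"dz":0.3,"wx":0,"wy":0,"wz":0},{"dx":0,"dy":0.08,"dz":0.3,"wx":0,"wy":0,"wz":0},{"dx":0,"dy":0.08,"dz":0.3,"wx":0,"wy":0,"wz":0}]'|head -1;  python3 c.py .5796 .1350 -1 1 .0603 .1155
```

```text
time: 33.45
t 33.45 p [0.6315 0.1664 0.1153] ang 31.18 r 60.6 F [-6.  -0.1  8.4] Fr -5.2 Ft 3.0 gap 0.0267
{"dx":-0.02,"dy":-0.01,"dz":0.11,"wx":0,"wy":0,"wz":0},
```

```bash
python3 -m handwheel '[{"dx":0,"dy":0,"dz":0,"wx":0,"wy":0,"wz":0},{"dx":0,"dy":0,"dz":0,"wx":0,"wy":0,"wz":0},{"dx":0,"dy":0,"dz":0,"wx":0,"wy":0,"wz":0},{"dx":0,"dy":0,"dz":0,"wx":0,"wy":0,"wz":0},{"dx":0,"dy":0,"dz":0,"wx":0,"wy":0,"wz":0},{"dx":0,"dy":0,"dz":0,"wx":0,"wy":0,"wz":0},{"dx":-1.5,"dy":0,"dz":0,"wx":0,"wy":0,"wz":0},{"dx":-4,"dy":0,"dz":0,"wx":0,"wy":0,"wz":0},{"dx":-7,"dy":0,"dz":0,"wx":0,"wy":0,"wz":0},{"dx":-9,"dy":0,"dz":0,"wx":0,"wy":0,"wz":0}]' 6.2; python3 d.py .622 -.068 .19
python3 - <<'E'
from h import *
s=snap("top","pics/top1.png"); W=cloud(s); h=cv2.cvtColor(s["img"],cv2.COLOR_RGB2HSV)
red=((h[...,0]<6)|(h[...,0]>173))&(h[...,1]>140)&(abs(W[...,2]-.16)<.01)&(abs(W[...,1]-.15)<.08)&(abs(W[...,0]-.58)<.08); q=W[red]; print("grip top",len(q),q.mean(0) if len(q) else 0)
m=(abs(W[...,1]+.13)<.06)&(abs(W[...,2]-.103)<.006)&(W[...,0]>.4)&(W[...,0]<.7); print("fence x",np.percentile(W[m][:,0],[2,50,98]))
m=(abs(W[...,1]-.01)<.08)&(abs(W[...,2]-.1)<.01)&(h[...,2]<80)&(W[...,0]>.4)&(W[...,0]<.7); q=W[m];print("port",q.min(0),q.max(0))
W=cloud(dict(np.load("pics/w2.npz"))); h=cv2.cvtColor(np.load("pics/w2.npz")["img"],cv2.COLOR_RGB2HSV)
o=(h[...,0]>4)&(h[...,0]<17)&(h[...,1]>150)&(W[...,0]>.575)&(W[...,0]<.68)&(W[...,1]<-.07)&(W[...,1]>-.13)&(W[...,2]>.06); q=W[o];print("lever w2",len(q),q.min(0),q.max(0),np.polyfit(q[:,0],q[:,1],1))
E
```

```text
time: 34.7
tool_pos: [0.6321, 0.1657, 0.2084]
ee_rot: [[0.006, 0.942, 0.336], [0.01, 0.335, -0.942], [-1.0, 0.009, -0.007]]
contact_force: [0.5, 0.3, -0.2]
finger_gap: 0.0617
t 34.7 p [0.6321 0.1657 0.2084] F [ 0.5  0.3 -0.2] gap 0.0617
shift cm [ 1.6  -8.8  21.69] R [[0.006, 0.942, 0.336], [0.01, 0.335, -0.942], [-1.0, 0.009, -0.007]]
grip top 0 0
fence x [0.44644001 0.45573724 0.46612837]
port [ 0.40009854 -0.0591068   0.09003265] [0.56157532 0.06173718 0.10447619]
lever w2 499 [ 0.57516927 -0.11003567  0.06966723] [ 0.64367433 -0.09297873  0.08352856] [-0.10213354 -0.03726757]
```

```bash
python3 -m handwheel '[{"dx":0,"dy":-2,"dz":5,"wx":0,"wy":0,"wz":0},{"dx":0,"dy":-4.5,"dz":10.5,"wx":0,"wy":0,"wz":0},{"dx":0,"dy":-7,"dz":16,"wx":0,"wy":0,"wz":0},{"dx":0,"dy":-9.1,"dz":21.3,"wx":0,"wy":0,"wz":0},{"dx":1.5,"dy":-9.1,"dz":21.3,"wx":0,"wy":0,"wz":0},{"dx":4.5,"dy":-9.1,"dz":21.3,"wx":0,"wy":0,"wz":0},{"dx":7.5,"dy":-9.1,"dz":21.3,"wx":0,"wy":0,"wz":0},{"dx":10.5,"dy":-9.1,"dz":21.3,"wx":0,"wy":0,"wz":0},{"dx":12.5,"dy":-9.1,"dz":21.3,"wx":0,"wy":0,"wz":0},{"dx":12.5,"dy":-9.1,"dz":21.3,"wx":0,"wy":0,"wz":0}]' 0
cat > k.py <<'E'
from h import *
st=arm.state(); R=np.array(st["ee_rot"]); p=np.array(st["tool_pos"]); V=np.array([.5645,-.0955])
d=p[:2]-V; print("polar",np.degrees(np.arctan2(d[1],d[0])),np.hypot(*d))
for b in (15,5,-5,-15,-25,-35,-45,-55,-65,-72,-80):
    P=np.r_[V+.055*np.array([np.cos(np.radians(b)),np.sin(np.radians(b))]),.056]; print(b,np.round(100*R.T@(P-p),2))
E
python3 d.py .618 -.066 .056; python3 k.py
python3 - <<'E'
from h import *
s=snap("wrist","pics/w3.png")
E
```

```text
time: 36.0
tool_pos: [0.6184, -0.063, 0.0813]
ee_rot: [[0.005, 0.942, 0.336], [0.012, 0.336, -0.942], [-1.0, 0.009, -0.009]]
contact_force: [-0.5, 0.9, 0.5]
finger_gap: -0.0001
t 36.0 p [ 0.6184 -0.063   0.0813] F [-0.5  0.9  0.5] gap -0.0001
shift cm [ 2.53 -0.16  0.29] R [[0.005, 0.942, 0.336], [0.012, 0.336, -0.942], [-1.0, 0.009, -0.009]]
polar 31.049025015871994 0.06294255274168696
15 [ 2.51 -0.71  1.71]
5 [ 2.5  -0.87  2.66]
-5 [ 2.49 -1.19  3.56]
-15 [ 2.48 -1.67  4.39]
-25 [ 2.47 -2.28  5.13]
-35 [ 2.45 -3.01  5.75]
-45 [ 2.44 -3.84  6.24]
-55 [ 2.43 -4.73  6.57]
-65 [ 2.42 -5.68  6.74]
-72 [ 2.42 -6.35  6.77]
-80 [ 2.41 -7.11  6.69]
```

View pics/w3.png

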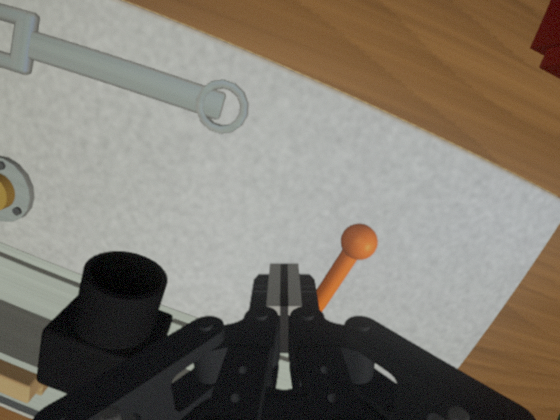

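The closed fingers at (285,270) sit on the +y side of the rod (340,280), with the ball at (359,241). The spanner is well clear. I'll go down and sweep.

```bash
python3 -m handwheel '[{"dx":1.3,"dy":-0.2,"dz":0.2,"wx":0,"wy":0,"wz":0},{"dx":2.5,"dy":-0.3,"dz":0.3,"wx":0,"wy":0,"wz":0},{"dx":2.5,"dy":-0.4,"dz":0.4,"wx":0,"wy":0,"wz":0},{"dx":2.5,"dy":-0.71,"dz":1.7,"wx":0,"wy":0,"wz":0},{"dx":2.5,"dy":-0.87,"dz":2.66,"wx":0,"wy":0,"wz":0},{"dx":2.5,"dy":-1.19,"dz":3.56,"wx":0,"wy":0,"wz":0},{"dx":2.5,"dy":-1.67,"dz":4.39,"wx":0,"wy":0,"wz":0},{"dx":2.47,"dy":-2.28,"dz":5.13,"wx":0,"wy":0,"wz":0},{"dx":2.45,"dy":-3.01,"dz":5.75,"wx":0,"wy":0,"wz":0},{"dx":2.44,"dy":-3.84,"dz":6.24,"wx":0,"wy":0,"wz":0}]'; python3 k.py
```

```text
time: 37.3
tool_pos: [0.6042, -0.1353, 0.0579]
ee_rot: [[0.008, 0.942, 0.336], [0.011, 0.336, -0.942], [-1.0, 0.011, -0.008]]
contact_force: [0.7, 0.5, 0.2]
finger_gap: 0.0
polar -45.115948271744585 0.056229602570354774
15 [ 0.26  3.08 -4.64]
5 [ 0.25  2.92 -3.69]
-5 [ 0.24  2.6  -2.79]
-15 [ 0.23  2.12 -1.96]
-25 [ 0.21  1.51 -1.22]
-35 [ 0.2   0.78 -0.6 ]
-45 [ 0.19 -0.04 -0.11]
-55 [ 0.18 -0.94  0.22]
-65 [ 0.16 -1.89  0.39]
-72 [ 0.16 -2.56  0.41]
-80 [ 0.15 -3.32  0.34]
```

Run:
```python
from h import *
s=snap("wrist","pics/w4.png")
```

```text
(no output)
```

View pics/w4.png

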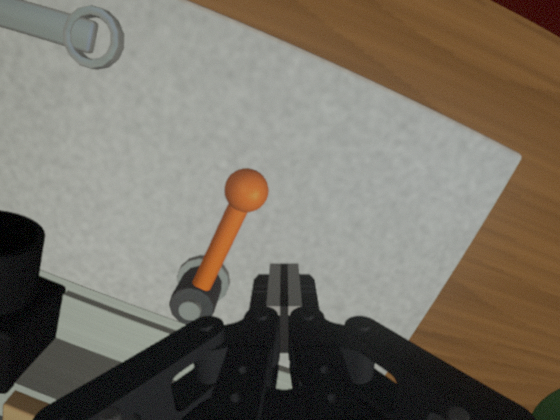

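```bash
python3 - <<'E'
from h import *
s=dict(np.load("pics/w4.npz")); W=cloud(s); h=cv2.cvtColor(s["img"],cv2.COLOR_RGB2HSV)
o=(h[...,0]>4)&(h[...,0]<17)&(h[...,1]>150)&(W[...,2]>.055)&(W[...,2]<.1)&(W[...,0]>.5)&(W[...,0]<.7); q=W[o]
print(len(q),np.round(np.median(q,0),4),q.min(0),q.max(0)); print(np.polyfit(q[:,0],q[:,1],1)); b=q[q[:,2]>.079]; print("ball",b.mean(0)); 
g=(abs(W[...,2]-.074)<.006)&(np.hypot(W[...,0]-.5645,W[...,1]+.0955)<.02)&~o; print("hub",W[g].mean(0))
E
python3 d.py .630 -.06 .10
```

```text
3061 [ 0.6211 -0.1022  0.0747] [ 0.50127785 -0.11511594  0.05576122] [0.64647296 0.02511865 0.09867346]
[-0.35229276  0.1164242 ]
ball [ 0.63362578 -0.10219602  0.08105499]
hub [ 0.56468202 -0.09549637  0.07459805]
t 37.35 p [ 0.6035 -0.1362  0.0578] F [-0.1 -0.6 -0.1] gap -0.0
shift cm [-4.12  5.1  -6.32] R [[0.007, 0.942, 0.336], [0.011, 0.335, -0.942], [-1.0, 0.01, -0.007]]
```

The lever hasn't moved. The fingertips were evidently still above the rod when they crossed it. I'll back up over it, come fully down on the +y side, then sweep.

```bash
python3 -m handwheel '[{"dx":-2.5,"dy":0,"dz":0,"wx":0,"wy":0,"wz":0},{"dx":-5,"dy":0,"dz":0,"wx":0,"wy":0,"wz":0},{"dx":-5.5,"dy":0,"dz":0,"wx":0,"wy":0,"wz":0},{"dx":-5.5,"dy":2,"dz":-3.4,"wx":0,"wy":0,"wz":0},{"dx":-5.5,"dy":3.8,"dz":-6.6,"wx":0,"wy":0,"wz":0},{"dx":-5.5,"dy":3.8,"dz":-6.6,"wx":0,"wy":0,"wz":0},{"dx":-3,"dy":3.8,"dz":-6.6,"wx":0,"wy":0,"wz":0},{"dx":0,"dy":3.8,"dz":-6.6,"wx":0,"wy":0,"wz":0},{"dx":0.6,"dy":3.8,"dz":-6.6,"wx":0,"wy":0,"wz":0},{"dx":0.6,"dy":3.8,"dz":-6.6,"wx":0,"wy":0,"wz":0}]'; sed -i 's/,.056\]/,.052]/' k.py; python3 k.py
```

```text
time: 38.6
tool_pos: [0.6167, -0.0616, 0.0523]
ee_rot: [[0.006, 0.942, 0.335], [0.011, 0.335, -0.942], [-1.0, 0.009, -0.008]]
contact_force: [0.2, -0.8, -0.7]
finger_gap: 0.0001
polar 32.98653657540124 0.06220533352465083
15 [ 0.01 -0.57  1.88]
5 [ 0.   -0.73  2.83]
-5 [-0.01 -1.05  3.73]
-15 [-0.02 -1.52  4.56]
-25 [-0.03 -2.13  5.3 ]
-35 [-0.04 -2.86  5.92]
-45 [-0.06 -3.69  6.41]
-55 [-0.07 -4.59  6.74]
-65 [-0.08 -5.53  6.92]
-72 [-0.08 -6.2   6.94]
-80 [-0.09 -6.97  6.87]
```

```bash
python3 -m handwheel '[{"dx":0,"dy":-0.3,"dz":1,"wx":0,"wy":0,"wz":0},{"dx":0,"dy":-0.57,"dz":1.88,"wx":0,"wy":0,"wz":0},{"dx":0,"dy":-0.65,"dz":2.4,"wx":0,"wy":0,"wz":0},{"dx":0,"dy":-0.73,"dz":2.83,"wx":0,"wy":0,"wz":0},{"dx":0,"dy":-0.89,"dz":3.3,"wx":0,"wy":0,"wz":0},{"dx":0,"dy":-1.05,"dz":3.73,"wx":0,"wy":0,"wz":0},{"dx":-0.02,"dy":-1.52,"dz":4.56,"wx":0,"wy":0,"wz":0},{"dx":-0.03,"dy":-2.13,"dz":5.3,"wx":0,"wy":0,"wz":0},{"dx":-0.04,"dy":-2.86,"dz":5.92,"wx":0,"wy":0,"wz":0},{"dx":-0.06,"dy":-3.69,"dz":6.41,"wx":0,"wy":0,"wz":0}]'; python3 k.py
```

```text
time: 39.85
tool_pos: [0.6029, -0.135, 0.052]
ee_rot: [[0.006, 0.942, 0.335], [0.011, 0.335, -0.942], [-1.0, 0.009, -0.008]]
contact_force: [0.3, -0.1, 0.1]
finger_gap: -0.0001
polar -45.83092443332562 0.05513705593723514
15 [ 0.07  3.19 -4.57]
5 [ 0.06  3.03 -3.63]
-5 [ 0.05  2.71 -2.73]
-15 [ 0.03  2.23 -1.89]
-25 [ 0.02  1.62 -1.15]
-35 [ 0.01  0.89 -0.53]
-45 [ 0.    0.07 -0.05]
-55 [-0.01 -0.83  0.29]
-65 [-0.02 -1.77  0.46]
-72 [-0.03 -2.45  0.48]
-80 [-0.03 -3.21  0.41]
```

Run:
```python
from h import *
s=snap("wrist","pics/w5.png")
W=cloud(s); h=cv2.cvtColor(s["img"],cv2.COLOR_RGB2HSV)
o=(h[...,0]>4)&(h[...,0]<17)&(h[...,1]>150)&(W[...,2]>.066)&(W[...,2]<.09)&(W[...,0]>.5)&(W[...,0]<.7); q=W[o]
print(len(q),q.min(0),q.max(0)); b=q[q[:,2]>.079]; print("ball",b.mean(0))
```

```text
3250 [ 0.51220024 -0.11520506  0.06704604] [0.64649554 0.01528981 0.08406691]
ball [ 0.6356936 -0.1042819  0.0809116]
```

View pics/w5.png

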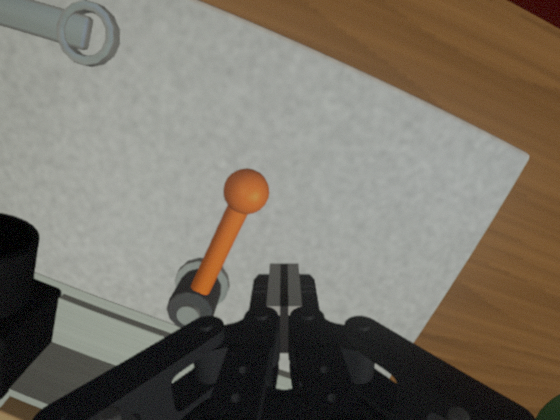

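Run:
```python
from h import *
s=dict(np.load("pics/w5.npz")); W=cloud(s); E=s["extrinsics"]; st=arm.state(); p=np.array(st["tool_pos"])
q=np.linalg.inv(E)@np.r_[p,1]; print("TCP px",cv2.projectPoints(q[:3].reshape(1,3),np.zeros(3),np.zeros(3),K(s),s["dist_coeffs"])[0].ravel(),p)
for v in (262,266,270,285,300,310): print(v,np.round(W[v,[255,270,275,284,295,300]],3).tolist())
for v in (190,240,280): print(v,np.round(W[v,[220,246]],3).tolist())
```

```text
TCP px [283.73982041 252.93144566] [ 0.60224424 -0.13589217  0.05193829]
262 [[0.586, -0.123, 0.041], [0.588, -0.132, 0.041], [0.589, -0.135, 0.041], [0.591, -0.14, 0.041], [0.594, -0.146, 0.041], [0.595, -0.149, 0.042]]
266 [[0.583, -0.124, 0.04], [0.611, -0.126, 0.09], [0.612, -0.129, 0.089], [0.614, -0.132, 0.091], [0.615, -0.137, 0.091], [0.592, -0.15, 0.04]]
270 [[0.58, -0.125, 0.041], [0.612, -0.126, 0.095], [0.612, -0.129, 0.094], [0.614, -0.132, 0.094], [0.615, -0.137, 0.094], [0.59, -0.151, 0.041]]
285 [[0.605, -0.122, 0.1], [0.611, -0.127, 0.106], [0.613, -0.129, 0.108], [0.613, -0.132, 0.106], [0.616, -0.136, 0.108], [0.612, -0.14, 0.1]]
300 [[0.606, -0.123, 0.113], [0.612, -0.128, 0.117], [0.612, -0.129, 0.117], [0.613, -0.133, 0.117], [0.615, -0.136, 0.118], [0.616, -0.138, 0.118]]
310 [[0.612, -0.122, 0.127], [0.613, -0.127, 0.126], [0.613, -0.129, 0.125], [0.612, -0.133, 0.121], [0.615, -0.136, 0.125], [0.617, -0.137, 0.126]]
190 [[0.622, -0.09, 0.041], [0.639, -0.105, 0.082]]
240 [[0.608, -0.1, 0.074], [0.598, -0.113, 0.041]]
280 [[0.569, -0.106, 0.047], [0.571, -0.122, 0.04]]
```

The depth map puts the visible fingertips about 36 mm above the reported TCP: z is about 0.089 at the tips against 0.052. That explains passing over the lever with no force. I'll return to the +y side and go lower in guarded steps, checking the force.

```bash
python3 -m handwheel '[{"dx":-1.5,"dy":0,"dz":0,"wx":0,"wy":0,"wz":0},{"dx":-2,"dy":1,"dz":-1.6,"wx":0,"wy":0,"wz":0},{"dx":-2,"dy":2.5,"dz":-4,"wx":0,"wy":0,"wz":0},{"dx":-2,"dy":3.8,"dz":-6.6,"wx":0,"wy":0,"wz":0},{"dx":-2,"dy":3.8,"dz":-6.6,"wx":0,"wy":0,"wz":0},{"dx":-1,"dy":3.8,"dz":-6.6,"wx":0,"wy":0,"wz":0},{"dx":0,"dy":3.8,"dz":-6.6,"wx":0,"wy":0,"wz":0},{"dx":0.6,"dy":3.8,"dz":-6.6,"wx":0,"wy":0,"wz":0},{"dx":1.2,"dy":3.8,"dz":-6.6,"wx":0,"wy":0,"wz":0},{"dx":1.2,"dy":3.8,"dz":-6.6,"wx":0,"wy":0,"wz":0}]'
python3 - <<'E'
from h import *
s=snap("wrist","pics/w6.png"); W=cloud(s)
for v in range(255,285,4): print(v,np.round(W[v,[275,295]],3).tolist())
E
```

```text
time: 41.15
tool_pos: [0.6155, -0.0611, 0.0399]
ee_rot: [[0.004, 0.943, 0.334], [0.01, 0.334, -0.943], [-1.0, 0.007, -0.008]]
contact_force: [0.6, -0.1, -0.8]
finger_gap: -0.0002
255 [[0.612, -0.058, 0.04], [0.616, -0.068, 0.041]]
259 [[0.61, -0.058, 0.041], [0.613, -0.069, 0.039]]
263 [[0.607, -0.059, 0.041], [0.611, -0.07, 0.041]]
267 [[0.624, -0.055, 0.078], [0.628, -0.063, 0.079]]
271 [[0.625, -0.054, 0.084], [0.628, -0.063, 0.083]]
275 [[0.625, -0.055, 0.087], [0.627, -0.063, 0.086]]
279 [[0.625, -0.055, 0.09], [0.627, -0.063, 0.089]]
283 [[0.626, -0.055, 0.095], [0.627, -0.063, 0.092]]
```

```bash
python3 -m handwheel '[{"dx":1,"dy":0,"dz":0,"wx":0,"wy":0,"wz":0},{"dx":2,"dy":0,"dz":0,"wx":0,"wy":0,"wz":0},{"dx":2,"dy":0,"dz":0,"wx":0,"wy":0,"wz":0},{"dx":2,"dy":0,"dz":0,"wx":0,"wy":0,"wz":0},{"dx":2,"dy":-0.2,"dz":1,"wx":0,"wy":0,"wz":0},{"dx":2,"dy":-0.46,"dz":1.9,"wx":0,"wy":0,"wz":0},{"dx":2,"dy":-0.62,"dz":2.85,"wx":0,"wy":0,"wz":0},{"dx":2,"dy":-0.94,"dz":3.75,"wx":0,"wy":0,"wz":0},{"dx":2,"dy":-1.41,"dz":4.58,"wx":0,"wy":0,"wz":0},{"dx":2,"dy":-2,"dz":5.3,"wx":0,"wy":0,"wz":0}]'; sed -i 's/,.052\]/,.020]/' k.py; python3 k.py
```

```text
time: 42.45
tool_pos: [0.6146, -0.1174, 0.0196]
ee_rot: [[0.004, 0.943, 0.334], [0.012, 0.334, -0.943], [-1.0, 0.008, -0.01]]
contact_force: [-0.4, 5.6, 0.3]
finger_gap: 0.0
polar -23.6094046255857 0.05467354879969406
15 [ 0.01  1.49 -3.3 ]
5 [-0.    1.33 -2.36]
-5 [-0.01  1.01 -1.46]
-15 [-0.03  0.54 -0.62]
-25 [-0.04 -0.07  0.12]
-35 [-0.05 -0.8   0.74]
-45 [-0.06 -1.62  1.23]
-55 [-0.07 -2.52  1.56]
-65 [-0.08 -3.46  1.74]
-72 [-0.09 -4.14  1.76]
-80 [-0.09 -4.9   1.69]
```

```bash
python3 -m handwheel '[{"dx":-0.04,"dy":-0.4,"dz":0.45,"wx":0,"wy":0,"wz":0},{"dx":-0.04,"dy":-0.8,"dz":0.74,"wx":0,"wy":0,"wz":0},{"dx":-0.04,"dy":-1.2,"dz":1,"wx":0,"wy":0,"wz":0},{"dx":-0.05,"dy":-1.62,"dz":1.23,"wx":0,"wy":0,"wz":0},{"dx":-0.06,"dy":-2.05,"dz":1.4,"wx":0,"wy":0,"wz":0},{"dx":-0.06,"dy":-2.52,"dz":1.56,"wx":0,"wy":0,"wz":0},{"dx":-0.07,"dy":-3,"dz":1.65,"wx":0,"wy":0,"wz":0},{"dx":-0.08,"dy":-3.46,"dz":1.74,"wx":0,"wy":0,"wz":0},{"dx":-0.08,"dy":-3.8,"dz":1.75,"wx":0,"wy":0,"wz":0},{"dx":-0.08,"dy":-4.14,"dz":1.76,"wx":0,"wy":0,"wz":0}]'; python3 k.py|sed -n '1p;10,$p'
python3 - <<'E'
from h import *
s=snap("wrist","pics/w7.png")
W=cloud(s); h=cv2.cvtColor(s["img"],cv2.COLOR_RGB2HSV)
o=(h[...,0]>4)&(h[...,0]<17)&(h[...,1]>150)&(W[...,2]>.066)&(W[...,2]<.09)&(W[...,0]>.5)&(W[...,0]<.7)&(W[...,1]<-.07); q=W[o]
print(len(q),q.min(0),q.max(0)); b=q[q[:,2]>.077]; print("ball",b.mean(0))
E
```

```text
time: 43.7
tool_pos: [0.584, -0.1475, 0.021]
ee_rot: [[0.01, 0.943, 0.334], [0.012, 0.334, -0.943], [-1.0, 0.014, -0.008]]
contact_force: [17.5, 10.0, -6.7]
finger_gap: -0.0
polar -69.45634114299963 0.055557271708125064
-65 [ 0.11  0.42 -0.08]
-72 [ 0.1  -0.25 -0.06]
-80 [ 0.09 -1.01 -0.13]
992 [ 0.56006052 -0.1716243   0.06606666] [ 0.58148953 -0.1070297   0.07373876]
ball [nan nan nan]<stdin>:5: RuntimeWarning: Mean of empty slice.
  ret = um.true_divide(
```

View pics/w7.png

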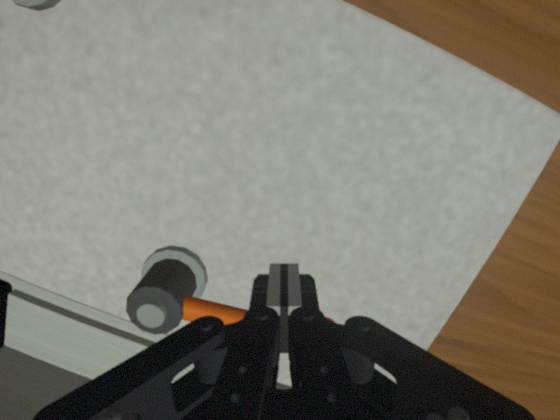

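The lever (orange, 190–330, 305–320) now points to −y, and the fingers press it at about 20 N against its stop. I'll back off and rise.

```bash
python3 -m handwheel '[{"dx":0,"dy":1.5,"dz":0,"wx":0,"wy":0,"wz":0},{"dx":0,"dy":3,"dz":0,"wx":0,"wy":0,"wz":0},{"dx":-2,"dy":3,"dz":0,"wx":0,"wy":0,"wz":0},{"dx":-6,"dy":3,"dz":0,"wx":0,"wy":0,"wz":0},{"dx":-12,"dy":3,"dz":0,"wx":0,"wy":0,"wz":0},{"dx":-18,"dy":1,"dz":0,"wx":0,"wy":0,"wz":0},{"dx":-22,"dy":-4,"dz":0,"wx":0,"wy":0,"wz":0},{"dx":-24,"dy":-9,"dz":0,"wx":0,"wy":0,"wz":0},{"dx":-24,"dy":-14,"dz":0,"wx":0,"wy":0,"wz":0},{"dx":-24,"dy":-14,"dz":0,"wx":0,"wy":0,"wz":0}]'
cat > chk.py <<'E'
import sys; from h import *
V=np.array([.5645,-.0955]); C=np.array([.5796,.135])
for n in("top","scene","wrist"):
    s=snap(n,f"pics/{n}{sys.argv[1]}.png"); W=cloud(s); h=cv2.cvtColor(s["img"],cv2.COLOR_RGB2HSV); X,Y,Z=W[...,0],W[...,1],W[...,2]
    o=(h[...,0]>4)&(h[...,0]<17)&(h[...,1]>160)&(Z>.062)&(Z<.09)&(np.hypot(X-V[0],Y-V[1])<.095)&(np.hypot(X-V[0],Y-V[1])>.016); q=W[o]
    if len(q)>9: b=q[np.hypot(*(q[:,:2]-V).T)>.05].mean(0); print(n,"lever",len(q),b,np.degrees(np.arctan2(b[1]-V[1],b[0]-V[0])))
    r=((h[...,0]<6)|(h[...,0]>173))&(h[...,1]>140)&(abs(Z-.16)<.01)&(np.hypot(X-C[0],Y-C[1])<.09); q=W[r]
    if len(q)>9: b=q.mean(0); print(n,"grip",len(q),b,np.degrees(np.arctan2(b[1]-C[1],b[0]-C[0])))
E
python3 chk.py 9
```

```text
time: 45.0
tool_pos: [0.4469, -0.1988, 0.2609]
ee_rot: [[0.012, 0.944, 0.331], [0.01, 0.33, -0.944], [-1.0, 0.015, -0.005]]
contact_force: [0.5, 0.1, -0.1]
finger_gap: -0.0002
top lever 105 [ 0.5679879  -0.16288964  0.07721506] -87.03717183226765
top grip 93 [0.62567697 0.16656761 0.15995293] 34.41528092464356
scene lever 57 [ 0.57290234 -0.16300372  0.07575788] -82.90475506911814
scene grip 82 [0.63067937 0.16582128 0.15975003] 31.106772342844636
wrist lever 371 [ 0.56963463 -0.16452759  0.078001  ] -85.74588109750673
```

Run:
```python
from h import *
V=np.array([.5645,-.0955])
for f in("top0","scene0","w2","w4","w5","w7","top9","scene9","wrist9"):
    s=dict(np.load(f"pics/{f}.npz")); W=cloud(s); h=cv2.cvtColor(s["img"],cv2.COLOR_RGB2HSV); X,Y,Z=W[...,0],W[...,1],W[...,2]
    D=np.hypot(X-V[0],Y-V[1])
    hub=(D<.02)&(Z>.066)&(Z<.085)&(h[...,1]<90); c=W[hub].mean(0) if hub.sum()>20 else np.full(3,np.nan)
    o=(h[...,0]>4)&(h[...,0]<17)&(h[...,1]>160)&(Z>.062)&(Z<.09)&(D<.095)&(D>.016); q=W[o]; m,u=cv2.PCACompute(q[:,:2],None); b=q[D[o]>.05].mean(0)
    print(f,len(q),"PCA",round(np.degrees(np.arctan(u[0,1]/u[0,0])),1),"far",b.round(4),"hub",c.round(4),"hub->far",np.degrees(np.arctan2(b[1]-c[1],b[0]-c[0])).round(1))
s=dict(np.load("pics/wrist9.npz"))
cv2.imwrite("pics/wv.png",cv2.cvtColor(s["img"],cv2.COLOR_RGB2BGR))
W=cloud(dict(np.load("pics/top9.npz"))); 
for y in(-.13,-.16,-.19): 
    m=(abs(W[...,1]-y)<.004)&(W[...,0]>.4)&(W[...,0]<.65); q=W[m]; q=q[np.argsort(q[:,0])]; print(y,[(round(a,3),round(b,3)) for a,_,b in q[::6]])
```

```text
top0 92 PCA -7.4 far [ 0.6306 -0.1025  0.0776] hub [ 0.5589 -0.0941  0.075 ] hub->far -6.7
scene0 65 PCA -6.3 far [ 0.6334 -0.1016  0.0771] hub [ 0.5619 -0.095   0.0745] hub->far -5.2
w2 187 PCA -7.2 far [ 0.6332 -0.1032  0.0808] hub [ 0.5616 -0.0938  0.0746] hub->far -7.5
w4 2692 PCA -8.3 far [ 0.6334 -0.1047  0.0783] hub [ 0.5647 -0.0955  0.0744] hub->far -7.6
w5 2900 PCA -7.2 far [ 0.6335 -0.1049  0.0783] hub [ 0.5653 -0.0948  0.0744] hub->far -8.4
w7 804 PCA -78.6 far [ 0.5814 -0.1711  0.0706] hub [ 0.5647 -0.0964  0.0742] hub->far -77.4
top9 105 PCA -82.9 far [ 0.568  -0.1629  0.0772] hub [ 0.5594 -0.0939  0.0746] hub->far -82.9
scene9 57 PCA -80.6 far [ 0.5729 -0.163   0.0758] hub [ 0.5626 -0.0946  0.0747] hub->far -81.4
wrist9 371 PCA -82.1 far [ 0.5696 -0.1645  0.078 ] hub [ 0.5609 -0.0968  0.0748] hub->far -82.6
-0.13 [(np.float64(0.401), np.float64(0.089)), (np.float64(0.405), np.float64(0.702)), (np.float64(0.407), np.float64(0.088)), (np.float64(0.409), np.float64(0.701)), (np.float64(0.41), np.float64(0.701)), (np.float64(0.411), np.float64(0.702)), (np.float64(0.413), n
[... 16308 characters left out ...]
543), np.float64(0.041)), (np.float64(0.551), np.float64(0.041)), (np.float64(0.557), np.float64(0.039)), (np.float64(0.562), np.float64(0.041)), (np.float64(0.569), np.float64(0.038)), (np.float64(0.574), np.float64(0.04)), (np.float64(0.58), np.float64(0.038)), (np.float64(0.585), np.float64(0.042)), (np.float64(0.591), np.float64(0.039)), (np.float64(0.6), np.float64(0.041)), (np.float64(0.605), np.float64(0.042)), (np.float64(0.611), np.float64(0.039)), (np.float64(0.62), np.float64(0.039)), (np.float64(0.626), np.float64(0.037)), (np.float64(0.632), np.float64(0.036)), (np.float64(0.638), np.float64(0.037)), (np.float64(0.644), np.float64(0.038)), (np.float64(0.649), np.float64(0.039))]
```

View pics/wrist9.png

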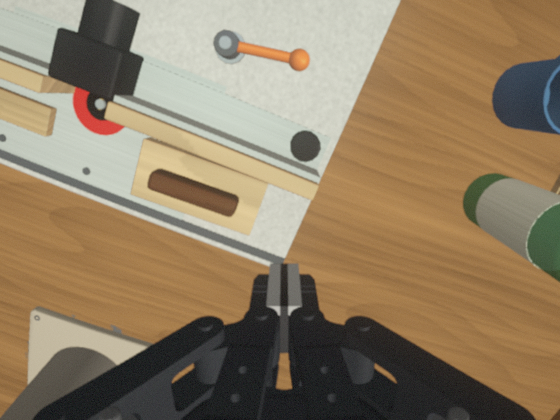

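The cutter is now visible at (100,103) and the lever points to −y, but its travel measures only about 76° of the expected 86°. I'll push again near the ball and watch the force.

```bash
python3 -m handwheel '[{"dx":0,"dy":5,"dz":0.6,"wx":0,"wy":0,"wz":0},{"dx":0,"dy":10,"dz":1.2,"wx":0,"wy":0,"wz":0},{"dx":1,"dy":15,"dz":1.8,"wx":0,"wy":0,"wz":0},{"dx":5,"dy":18.4,"dz":2.3,"wx":0,"wy":0,"wz":0},{"dx":10,"dy":18.4,"dz":2.3,"wx":0,"wy":0,"wz":0},{"dx":15,"dy":18.4,"dz":2.3,"wx":0,"wy":0,"wz":0},{"dx":20,"dy":18.4,"dz":2.3,"wx":0,"wy":0,"wz":0},{"dx":23,"dy":18.4,"dz":2.3,"wx":0,"wy":0,"wz":0},{"dx":24.3,"dy":18.4,"dz":2.3,"wx":0,"wy":0,"wz":0},{"dx":24.3,"dy":18.4,"dz":2.3,"wx":0,"wy":0,"wz":0}]' - ; python3 d.py .582 -.162 .020
```

```text
time: 46.4
tool_pos: [0.6337, -0.1545, 0.019]
ee_rot: [[0.011, 0.943, 0.334], [0.012, 0.334, -0.943], [-1.0, 0.014, -0.008]]
contact_force: [-0.4, -0.1, -0.3]
finger_gap: 0.0002
t 46.4 p [ 0.6337 -0.1545  0.019 ] F [-0.4 -0.1 -0.3] gap 0.0002
shift cm [-0.17 -5.12 -1.02] R [[0.011, 0.943, 0.334], [0.012, 0.334, -0.943], [-1.0, 0.014, -0.008]]
```

```bash
python3 -m handwheel '[{"dx":-0.05,"dy":-1,"dz":-0.2,"wx":0,"wy":0,"wz":0},{"dx":-0.1,"dy":-2,"dz":-0.4,"wx":0,"wy":0,"wz":0},{"dx":-0.1,"dy":-3,"dz":-0.6,"wx":0,"wy":0,"wz":0},{"dx":-0.1,"dy":-3.6,"dz":-0.7,"wx":0,"wy":0,"wz":0},{"dx":-0.1,"dy":-4,"dz":-0.8,"wx":0,"wy":0,"wz":0},{"dx":-0.1,"dy":-4.4,"dz":-0.9,"wx":0,"wy":0,"wz":0},{"dx":-0.1,"dy":-4.8,"dz":-1,"wx":0,"wy":0,"wz":0},{"dx":-0.1,"dy":-5.1,"dz":-1,"wx":0,"wy":0,"wz":0},{"dx":-0.1,"dy":-5.1,"dz":-1,"wx":0,"wy":0,"wz":0},{"dx":-0.1,"dy":-5.1,"dz":-1,"wx":0,"wy":0,"wz":0}]' - ; python3 d.py .58 -.162 .020
```

```text
time: 47.65
tool_pos: [0.5899, -0.1608, 0.0206]
ee_rot: [[0.026, 0.942, 0.335], [0.012, 0.334, -0.942], [-1.0, 0.028, -0.003]]
contact_force: [36.0, 5.0, -20.8]
finger_gap: -0.0001
t 47.65 p [ 0.5899 -0.1608  0.0206] F [ 36.    5.  -20.8] gap -0.0001
shift cm [ 0.04 -0.98 -0.22] R [[0.026, 0.942, 0.335], [0.012, 0.334, -0.942], [-1.0, 0.028, -0.003]]
```

Blocked at 36 N, where about 3.5 N is enough to move the lever, so it is firmly at its stop. I'll back off, clear out and check.

```bash
python3 -m handwheel '[{"dx":0,"dy":1,"dz":0.2,"wx":0,"wy":0,"wz":0},{"dx":0,"dy":3,"dz":0.5,"wx":0,"wy":0,"wz":0},{"dx":-1,"dy":3.5,"dz":0.5,"wx":0,"wy":0,"wz":0},{"dx":-5,"dy":3.5,"dz":0.5,"wx":0,"wy":0,"wz":0},{"dx":-10,"dy":3.5,"dz":0.5,"wx":0,"wy":0,"wz":0},{"dx":-16,"dy":3,"dz":0.5,"wx":0,"wy":0,"wz":0},{"dx":-22,"dy":0,"dz":0,"wx":0,"wy":0,"wz":0},{"dx":-24,"dy":-5,"dz":0,"wx":0,"wy":0,"wz":0},{"dx":-24,"dy":-10,"dz":0,"wx":0,"wy":0,"wz":0},{"dx":-24,"dy":-14,"dz":0,"wx":0,"wy":0,"wz":0}]' -; python3 chk.py b
python3 - <<'E'
from h import *
V=np.array([.5645,-.0955])
for f in("topb","sceneb","wristb"):
    s=dict(np.load(f"pics/{f}.npz")); W=cloud(s); h=cv2.cvtColor(s["img"],cv2.COLOR_RGB2HSV); X,Y,Z=W[...,0],W[...,1],W[...,2]; D=np.hypot(X-V[0],Y-V[1])
    o=(h[...,0]>4)&(h[...,0]<17)&(h[...,1]>160)&(Z>.062)&(Z<.09)&(D<.095)&(D>.016); q=W[o]
    if len(q)>9:
        m,u=cv2.PCACompute(q[:,:2],None); print(f,"PCA",round(np.degrees(np.arctan(u[0,1]/u[0,0])),1))
    # disc / cutter height above plate
    m=(np.hypot(X-.446,Y-.03)<.035)
    print(f,"cutter zone z pct",np.nanpercentile(Z[m&(X<.447)&(Z<.06)],[5,50,95,99])*1000)
E
```

```text
time: 48.9
tool_pos: [0.45, -0.2111, 0.2577]
ee_rot: [[0.027, 0.942, 0.334], [0.011, 0.334, -0.942], [-1.0, 0.029, -0.001]]
contact_force: [-0.6, 0.0, 0.9]
finger_gap: -0.0004
top lever 101 [ 0.5681368  -0.16227429  0.07733651] -86.88252235450875
top grip 90 [0.62593848 0.16622612 0.16050059] 33.97486049186105
scene lever 59 [ 0.57262101 -0.16301312  0.07508115] -83.14096975173412
scene grip 82 [0.63068848 0.16597941 0.15971811] 31.23209036064605
wrist lever 401 [ 0.56974686 -0.16634534  0.07824673] -85.76436297423938
topb PCA -82.6
topb cutter zone z pct [38.69323292 41.83051613 45.0153865  46.54376614]
sceneb PCA -80.9
sceneb cutter zone z pct [39.21354556 42.88924935 45.33323109 46.56996621]
wristb PCA -82.4
wristb cutter zone z pct [39.85605515 41.5138482  43.04944585 43.51064881]
```

View pics/topb.png

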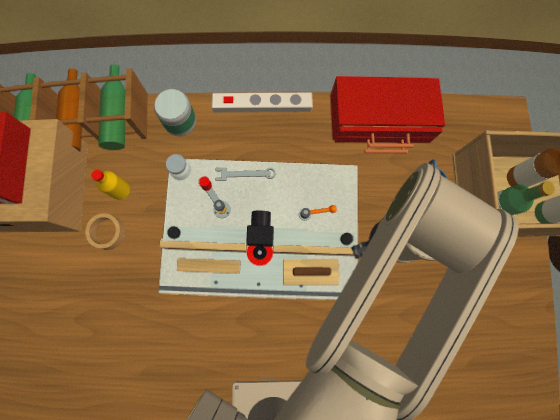

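Run:
```python
from h import *
S=[arm.snapshot("wrist") for _ in range(8)]; s=S[0]; s["z_map"]=np.mean([a["z_map"] for a in S],0); W=cloud(s)*1000
print(arm.state()["time"])
h=cv2.cvtColor(s["img"],cv2.COLOR_RGB2HSV); red=((h[...,0]<6)|(h[...,0]>173))&(h[...,1]>140)&(abs(W[...,2]-42)<4); red[:, 200:]=False
v,u=np.nonzero(red); print(u.min(),u.max(),v.min(),v.max(),"ring z",np.median(W[red][:,2]))
print(np.round(W[v.min()-2:v.max()+2:2,u.min():u.max():2,2]).astype(int))
```

```text
49.45
61 109 89 133 ring z 42.18191680649363
[[ 83  97  97  98  98  99  98  98  99  99  99  99  98  99  99  99  99  99
   98  96  92 133  86  81]
 [ 46  42  42  82  97  98  98  99  99  99  98  98  99  99  99  99  99  98
   98  96  92  89  84  81]
 [ 43  42  43  42  42  82  91  98  98  98  99  99  99  99  98  99  99  98
   98  96  90  87  83  79]
 [ 43  42  91  42  42  42  42  42  82  91  97  98  99  99  98  99  99 140
   96  93  90  86  83  79]
 [ 42  42  42  42  42  42  42  43  43  42  82  91  98  98  98  99  98  98
   96  93  89  86  82  78]
 [ 43  42  42  42  42  42  42  42  43  43  43  43  43  90  98  97  97 139
   96  91  90  91  89  86]
 [ 43  42  42  42  42  42  43  42  42  43  42  91  42  43  44  42  83  89
   86  90  91  91  91  91]
 [ 43  42  42  42  41  42  42  42  43  43  43  43  47  46  46  44  50  50
   49  85  91  91  90  91]
 [ 42  42  42  42  42  42  43  43  43  43  42  47  46  95  47  46  57 102
  102  99  95  92 134  91]
 [ 42  42  42  42  42  43  42  43  42  43  43  46  46  47  46  47  80 103
  103 103 102 101  99  96]
 [ 42  42  42  42  91  43  42  43  42  42  42
[... 669 characters left out ...]
90  41  42  42  43  91  43  91  42  42  42  42  42  42  43  42  72
   95 103 103 103 102 103]
 [ 41  41  41  42  43  42  42  42  42  42  42  42  42  42  42  42  42  42
   43  72  94 102 103 103]
 [ 41  41  41  41  41  43  42  42  42  42  42  42  42  42  42  42  42  42
   42  42  91  42  42  87]
 [ 41  41  41  41  41  41  42  41  42  42  43  43  42  42  42  42  42  42
   92  42  41  42  42  42]
 [ 41  41  41  41  41  41  41  42  42  42  43  42  42  42  43  43  42  42
   42  42  42  42  42  42]
 [ 41  41  90  41  41  42  41  41  42  42  42  42  42  42  43  42  42  42
   42  43  43  91  42  42]
 [ 41  42  90  41  41  41  41  41  41  42  42  42  42  91  43  42  42  42
   43  42  42  42  42  41]]
```

Run:
```python
from h import *
S=[arm.snapshot("wrist") for _ in range(16)]; s=S[0]; z=np.stack([a["z_map"] for a in S]); z[z==0]=np.nan; s["z_map"]=np.nan_to_num(np.nanmedian(z,0)); W=cloud(s)*1000
P=W[80:150,50:115].reshape(-1,3); pl=W[135:160,60:105].reshape(-1,3); pl=pl[abs(pl[:,2]-41)<3]
# plate plane from a wide patch of bare top
A=W[60:175,30:130].reshape(-1,3); A=A[abs(A[:,2]-41.2)<.6]; c=np.linalg.lstsq(np.c_[A[:,:2],np.ones(len(A))],A[:,2],rcond=None)[0]
h=P[:,2]-np.c_[P[:,:2],np.ones(len(P))]@c
print(len(A),np.histogram(h,bins=np.arange(-.5,8,.25)))
t=P[(h>4)&(h<7.5)&(P[:,1]<45)]; print(len(t),t.mean(0),np.percentile(h[(h>4)&(h<7.5)],[5,25,50,75,95]), arm.state()["time"])
```

```text
4409 (array([559, 529, 299, 276, 380, 341, 169,  36,   2,   1,   2,   1,   0,
         2,   2,   0,   1,   2,   5,   5,  22,  32,  17,   6,   3,   1,
         1,   1,   0,   2,   0,   2,   1]), array([-0.5 , -0.25,  0.  ,  0.25,  0.5 ,  0.75,  1.  ,  1.25,  1.5 ,
        1.75,  2.  ,  2.25,  2.5 ,  2.75,  3.  ,  3.25,  3.5 ,  3.75,
        4.  ,  4.25,  4.5 ,  4.75,  5.  ,  5.25,  5.5 ,  5.75,  6.  ,
        6.25,  6.5 ,  6.75,  7.  ,  7.25,  7.5 ,  7.75]))
82 [457.32260541  28.75003055  46.02362142] [4.31876991 4.66836801 4.83778839 5.1403629  6.11208134] 50.25
```

Run:
```python
from h import *
s=dict(np.load("pics/w2.npz")); W=cloud(s)*1000; m=lambda v0,v1,u0,u1:(np.median(W[v0:v1,u0:u1].reshape(-1,3),0).round(2))
# w2 crop coords/2 +100 : speckled top behind the fence, speckled in front left, pale plate in front
print("behind",m(20,40,200,240),m(70,100,370,420),"front speckle",m(155,175,107,125),m(200,215,160,190),"plate",m(235,245,225,245),m(230,240,280,290),m(255,265,310,330))
```

```text
behind [593.92 204.47  40.87] [605.54   4.01  41.12] front speckle [410.7  282.82  40.76] [382.35 200.76  40.84] plate [365.94 117.09  41.6 ] [394.01  59.26  41.69] [376.1    4.43  41.77]
```

```bash
python3 -c "
from workcell import arm
print(arm.finish_job(), arm.state()['time'])"
```

```text
the job is handed in; nothing more can be done
the job is handed in; nothing more can be done
```

I wound the crank down to its stop, cranked it up four turns, swung the clamp lever over to its stop, and handed the job in at about 50 s with the arm clear. No verdict is reported.

**Bottom stop:** I wound the crank down in steps of about 6 mm. It came up against the stop about 0.65 turn down, at roughly 13 N on the grip.

**Four turns:** I wound it clockwise 1440°, counted from the stop angle corrected for the arm's springiness.
- The cameras show the grip at 31–34°, against a stop angle of about 32°.
- The cutter tip measured about 5.1 mm above the pale plate, which itself stands about 0.85 mm above the table's top face. That makes about 5.95 mm, against 6 mm wanted.

**Clamp:** My first two sweeps passed over the lever without moving it, because the fingertips stood about 36 mm above the reported tool point. On the next try I went lower and swung the lever over.

**What disagreed:** The cameras put the lever's swing at about 76°, against a nominal 86°. I pushed again with 36 N and the lever did not move at all, so I take it to be at its end stop. That push was harder than the lever needed, though the contact was at the fingertips.

In the last overhead view the slat, push block, spanner, jar, glue and tape are where they were. The arm hid the wine bottle and most of the mug in that view, but both were standing in an earlier wrist picture and nothing went near them afterwards.

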